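# Nest the angle offcuts in the carrier and lock them in with the splined lever

## Task

Load all the loose angle offcuts into the grey carrier so that they nest: standing on end, long leg fully down in its groove across the tray, one per station, filling the stations without a gap from the end away from the post; the first has its short leg along the wall nearer the robot pointing towards the post, and each next one is turned half round from the one before, so the legs interlock. Fit the loose lever on the splined shaft, turned so that its wide slot meets the wide rib, fully home on the collar; and only when all that is done, swing the retaining bar shut over the row by means of the lever, without pushing the bar itself. Leave the lever on the shaft, and leave the nut and the tape measure where they are.

Things in the scene. Friction and masses are not known exactly. Their poses are not given: they have to be found in the camera images.
- carrier: Fixed grey steel carrier. Origin at bench level under the centre of its tray; +y runs along the row of stations to the end AWAY from the locking post, +x across the tray, away from the robot. Base plate 6 mm thick, its top is the tray floor. Tray inside 106 mm (x) by 188 mm (y), rim 24 mm above the bench. Post with splined shaft at local (0, -177 mm).
- tray_mid (a point): Centre of the tray floor, 6 mm above the bench. The four stations are 13 mm wide grooves along carrier x, 38 mm apart, between dark locating pads that stand 10 mm above the floor and reach 28 mm either side of this middle line.
- spindle (a joint): Angle (rad) of the vertical splined spindle with the retaining bar fixed to it. 0 = open, bar along carrier +x; grows counter-clockwise seen from above; 1.571 = shut, bar along carrier +y over the stations (stop at 1.62). Starts at 0 to 0.2. Stiff (about 0.12 N m), no spring, stays where left.
- shaft_seat (a point): On the spindle axis, on top of its 52 mm collar, 84 mm above the bench, where the lever hub's underside rests. Turns with the spindle, x along the bar. The shaft rises 30 mm from here: four ribs in a cross, 30 mm over the ribs, three 7 mm wide, a master rib 12 mm wide pointing along -y of this frame; the top 8 mm are 3 mm narrower.
- bar: Splined spindle with the flat grey retaining bar fixed to it, reaching 262 mm from its axis, 20 mm wide, 73 to 81 mm above the bench. Origin on the spindle axis, 70 mm above the bench; x along the bar. The robot must not push it directly, only through the lever.
- lever: Loose lever, about 250 g, lying flat: dark hub 52 mm diameter, 24 mm high; light drilled arm 24 mm wide, 14 mm thick (8 to 22 mm above the hub's underside) along +x to 140 mm from the axis. Origin: hub axis, underside; z up. Cross-shaped through bore, 1.2 mm play a side, its wide slot towards the arm, so it fits at one angle only: arm along -y of shaft_seat.
- lever_grip (a point): Middle of the lever's arm, 45 mm from the hub axis, 15 mm above the hub's underside: a place to grip it across its 24 mm width. Centre of mass about 19 mm from the axis. The two holes are 94 and 124 mm from the axis.
- angle1: Loose aluminium angle offcut (may be absent; all alike), 250 g, standing on its cut end: an L seen from above, legs 90 and 70 mm, 8 mm thick, 60 mm high. Origin: underside of the long leg, at its middle; z up. Long leg along x (-45 to +45 mm); short leg at the -x end, pointing along -y. Centre of mass near local (-17, -14) mm.
- angle1_toe (a point): Outer end of the short leg of angle1, at the underside: local (-41, -66, 0) mm.
- angle2: Loose aluminium angle offcut (may be absent; all alike), 250 g, standing on its cut end: an L seen from above, legs 90 and 70 mm, 8 mm thick, 60 mm high. Origin: underside of the long leg, at its middle; z up. Long leg along x (-45 to +45 mm); short leg at the -x end, pointing along -y. Centre of mass near local (-17, -14) mm.
- angle2_toe (a point): Outer end of the short leg of angle2, at the underside: local (-41, -66, 0) mm.
- angle3: Loose aluminium angle offcut (may be absent; all alike), 250 g, standing on its cut end: an L seen from above, legs 90 and 70 mm, 8 mm thick, 60 mm high. Origin: underside of the long leg, at its middle; z up. Long leg along x (-45 to +45 mm); short leg at the -x end, pointing along -y. Centre of mass near local (-17, -14) mm.
- angle3_toe (a point): Outer end of the short leg of angle3, at the underside: local (-41, -66, 0) mm.
- angle4: Loose aluminium angle offcut (may be absent; all alike), 250 g, standing on its cut end: an L seen from above, legs 90 and 70 mm, 8 mm thick, 60 mm high. Origin: underside of the long leg, at its middle; z up. Long leg along x (-45 to +45 mm); short leg at the -x end, pointing along -y. Centre of mass near local (-17, -14) mm.
- angle4_toe (a point): Outer end of the short leg of angle4, at the underside: local (-41, -66, 0) mm.
- st1 (a point): Station 1 (the one farthest from the post), on the tray floor: where an angle's origin belongs. Axes as the carrier's. Here the angle has the carrier's own heading: short leg along the tray side wall nearer the robot (carrier -x), pointing towards the post (-y).
- st2 (a point): Station 2 (counted from the end away from the post), on the tray floor: where an angle's origin belongs. Axes as the carrier's. Here the angle is turned by 180 degrees: short leg along the tray side wall away from the robot (carrier +x), pointing away from the post (+y).
- st3 (a point): Station 3 (counted from the end away from the post), on the tray floor: where an angle's origin belongs. Axes as the carrier's. Here the angle has the carrier's own heading: short leg along the tray side wall nearer the robot (carrier -x), pointing towards the post (-y).
- st4 (a point): Station 4 (the one nearest the post), on the tray floor: where an angle's origin belongs. Axes as the carrier's. Here the angle is turned by 180 degrees: short leg along the tray side wall away from the robot (carrier +x), pointing away from the post (+y).
- big_nut: Bystander, leave alone: hexagon nut 36 x 41 x 19 mm lying flat among the angle offcuts; origin under its centre.
- tape_measure: Bystander, leave alone: yellow tape measure, 34 x 84 x 64 mm, at the left.

How it is judged (in metres and radians):
On the way, in this order (a step that is already met when the one before it is completed fails the run):
1. every angle present is nested in the carrier without a gap and the lever is fully home on the shaft, the bar still open (spindle below 0.6 rad) (((distance between angle1 and st1 below 0.008 m and y of angle1_toe in the frame of st1 below -0.05 m and x of angle1_toe in the frame of st1 below -0.025 m and angle between angle1's own z axis and vertical below 0.1 rad) or (distance between angle1 and st2 below 0.008 m and y of angle1_toe in the frame of st2 above 0.05 m and x of angle1_toe in the frame of st2 above 0.025 m and angle between angle1's own z axis and vertical below 0.1 rad) or (distance between angle1 and st3 below 0.008 m and y of angle1_toe in the frame of st3 below -0.05 m and x of angle1_toe in the frame of st3 below -0.025 m and angle between angle1's own z axis and vertical below 0.1 rad) or (distance between angle1 and st4 below 0.008 m and y of angle1_toe in the frame of st4 above 0.05 m and x of angle1_toe in the frame of st4 above 0.025 m and angle between angle1's own z axis and vertical below 0.1 rad)) and ((distance between angle2 and st1 below 0.008 m and y of angle2_toe in the frame of st1 below -0.05 m and x of angle2_toe in the frame of st1 below -0.025 m and angle between angle2's own z axis and vertical below 0.1 rad) or (distance between angle2 and st2 below 0.008 m and y of angle2_toe in the frame of st2 above 0.05 m and x of angle2_toe in the frame of st2 above 0.025 m and angle between angle2's own z axis and vertical below 0.1 rad) or (distance between angle2 and st3 below 0.008 m and y of angle2_toe in the frame of st3 below -0.05 m and x of angle2_toe in the frame of st3 below -0.025 m and angle between angle2's own z axis and vertical below 0.1 rad) or (distance between angle2 and st4 below 0.008 m and y of angle2_toe in the frame of st4 above 0.05 m and x of angle2_toe in the frame of st4 above 0.025 m and angle between angle2's own z axis and vertical below 0.1 rad)) and ((distance between angle3 and st1 below 0.008 m and y of angle3_toe in the frame of st1 below -0.05 m and x of angle3_toe in the frame of st1 below -0.025 m and angle between angle3's own z axis and vertical below 0.1 rad) or (distance between angle3 and st2 below 0.008 m and y of angle3_toe in the frame of st2 above 0.05 m and x of angle3_toe in the frame of st2 above 0.025 m and angle between angle3's own z axis and vertical below 0.1 rad) or (distance between angle3 and st3 below 0.008 m and y of angle3_toe in the frame of st3 below -0.05 m and x of angle3_toe in the frame of st3 below -0.025 m and angle between angle3's own z axis and vertical below 0.1 rad) or (distance between angle3 and st4 below 0.008 m and y of angle3_toe in the frame of st4 above 0.05 m and x of angle3_toe in the frame of st4 above 0.025 m and angle between angle3's own z axis and vertical below 0.1 rad)) and ((distance between angle4 and st1 below 0.008 m and y of angle4_toe in the frame of st1 below -0.05 m and x of angle4_toe in the frame of st1 below -0.025 m and angle between angle4's own z axis and vertical below 0.1 rad) or (distance between angle4 and st2 below 0.008 m and y of angle4_toe in the frame of st2 above 0.05 m and x of angle4_toe in the frame of st2 above 0.025 m and angle between angle4's own z axis and vertical below 0.1 rad) or (distance between angle4 and st3 below 0.008 m and y of angle4_toe in the frame of st3 below -0.05 m and x of angle4_toe in the frame of st3 below -0.025 m and angle between angle4's own z axis and vertical below 0.1 rad) or (distance between angle4 and st4 below 0.008 m and y of angle4_toe in the frame of st4 above 0.05 m and x of angle4_toe in the frame of st4 above 0.025 m and angle between angle4's own z axis and vertical below 0.1 rad)) and (distance between each of angle1, angle2, angle3, angle4 and st2 above 0.008 m or distance between any of angle1, angle2, angle3, angle4 and st1 below 0.008 m) and (distance between each of angle1, angle2, angle3, angle4 and st3 above 0.008 m or distance between any of angle1, angle2, angle3, angle4 and st2 below 0.008 m) and (distance between each of angle1, angle2, angle3, angle4 and st4 above 0.008 m or distance between any of angle1, angle2, angle3, angle4 and st3 below 0.008 m) and distance between lever and shaft_seat below 0.004 m and angle between lever's own z axis and vertical below 0.09 rad and angle between the x axis of lever and the y axis of shaft_seat, either way round below 0.15 rad and value of joint spindle below 0.6 rad), for 0.2 s.
2. the bar is swung shut (spindle beyond 1.45 rad) with the lever on the shaft (value of joint spindle above 1.45 rad and distance between lever and shaft_seat below 0.004 m and angle between lever's own z axis and vertical below 0.09 rad and angle between the x axis of lever and the y axis of shaft_seat, either way round below 0.15 rad), for 0.2 s.
At the end, for the whole second after the job is handed in: Each angle within 8 mm of a station's point, turned as that station asks, tilt under 0.1 rad, no station filled beyond an empty one; lever hub within 4 mm of shaft_seat, tilt under 0.09 rad, arm within 0.15 rad of square to the bar; spindle beyond 1.45 rad; angles and lever at rest (all of step 2 and ((distance between angle1 and st1 below 0.008 m and y of angle1_toe in the frame of st1 below -0.05 m and x of angle1_toe in the frame of st1 below -0.025 m and angle between angle1's own z axis and vertical below 0.1 rad) or (distance between angle1 and st2 below 0.008 m and y of angle1_toe in the frame of st2 above 0.05 m and x of angle1_toe in the frame of st2 above 0.025 m and angle between angle1's own z axis and vertical below 0.1 rad) or (distance between angle1 and st3 below 0.008 m and y of angle1_toe in the frame of st3 below -0.05 m and x of angle1_toe in the frame of st3 below -0.025 m and angle between angle1's own z axis and vertical below 0.1 rad) or (distance between angle1 and st4 below 0.008 m and y of angle1_toe in the frame of st4 above 0.05 m and x of angle1_toe in the frame of st4 above 0.025 m and angle between angle1's own z axis and vertical below 0.1 rad)) and ((distance between angle2 and st1 below 0.008 m and y of angle2_toe in the frame of st1 below -0.05 m and x of angle2_toe in the frame of st1 below -0.025 m and angle between angle2's own z axis and vertical below 0.1 rad) or (distance between angle2 and st2 below 0.008 m and y of angle2_toe in the frame of st2 above 0.05 m and x of angle2_toe in the frame of st2 above 0.025 m and angle between angle2's own z axis and vertical below 0.1 rad) or (distance between angle2 and st3 below 0.008 m and y of angle2_toe in the frame of st3 below -0.05 m and x of angle2_toe in the frame of st3 below -0.025 m and angle between angle2's own z axis and vertical below 0.1 rad) or (distance between angle2 and st4 below 0.008 m and y of angle2_toe in the frame of st4 above 0.05 m and x of angle2_toe in the frame of st4 above 0.025 m and angle between angle2's own z axis and vertical below 0.1 rad)) and ((distance between angle3 and st1 below 0.008 m and y of angle3_toe in the frame of st1 below -0.05 m and x of angle3_toe in the frame of st1 below -0.025 m and angle between angle3's own z axis and vertical below 0.1 rad) or (distance between angle3 and st2 below 0.008 m and y of angle3_toe in the frame of st2 above 0.05 m and x of angle3_toe in the frame of st2 above 0.025 m and angle between angle3's own z axis and vertical below 0.1 rad) or (distance between angle3 and st3 below 0.008 m and y of angle3_toe in the frame of st3 below -0.05 m and x of angle3_toe in the frame of st3 below -0.025 m and angle between angle3's own z axis and vertical below 0.1 rad) or (distance between angle3 and st4 below 0.008 m and y of angle3_toe in the frame of st4 above 0.05 m and x of angle3_toe in the frame of st4 above 0.025 m and angle between angle3's own z axis and vertical below 0.1 rad)) and ((distance between angle4 and st1 below 0.008 m and y of angle4_toe in the frame of st1 below -0.05 m and x of angle4_toe in the frame of st1 below -0.025 m and angle between angle4's own z axis and vertical below 0.1 rad) or (distance between angle4 and st2 below 0.008 m and y of angle4_toe in the frame of st2 above 0.05 m and x of angle4_toe in the frame of st2 above 0.025 m and angle between angle4's own z axis and vertical below 0.1 rad) or (distance between angle4 and st3 below 0.008 m and y of angle4_toe in the frame of st3 below -0.05 m and x of angle4_toe in the frame of st3 below -0.025 m and angle between angle4's own z axis and vertical below 0.1 rad) or (distance between angle4 and st4 below 0.008 m and y of angle4_toe in the frame of st4 above 0.05 m and x of angle4_toe in the frame of st4 above 0.025 m and angle between angle4's own z axis and vertical below 0.1 rad)) and (distance between each of angle1, angle2, angle3, angle4 and st2 above 0.008 m or distance between any of angle1, angle2, angle3, angle4 and st1 below 0.008 m) and (distance between each of angle1, angle2, angle3, angle4 and st3 above 0.008 m or distance between any of angle1, angle2, angle3, angle4 and st2 below 0.008 m) and (distance between each of angle1, angle2, angle3, angle4 and st4 above 0.008 m or distance between any of angle1, angle2, angle3, angle4 and st3 below 0.008 m) and linear speed of each of angle1, angle2, angle3, angle4, lever below 0.03 m/s); the robot touches nothing.
It fails at once if the robot pushes the retaining bar or its spindle directly (over 3 N) (contact force between any of the fingers, the arm and bar above 3 N).
It fails at once if the nut or the tape measure is shifted by more than 5 cm (distance of any of big_nut, tape_measure from where it was at the start of the episode above 0.05 m).
Of angle1, angle2, angle3, angle4 only 3 to 4 are there at a start; the rules pass over those that are not, and their reading is None.
At some moment in a run one of lever may be knocked a few centimetres aside while the robot is not near it.
It also fails if it takes over 200 s, if anything falls off the work surface, if the arm or the gripper's body presses on something with over 40 N, if the wrist force passes 120 N, or if a joint passes its speed limit or range.

## Robot

A 6-joint arm with a two-finger parallel gripper is mounted at the origin on a cart in front of the work surface, level with it; the furniture and walls round the work are solid. World frame = base frame: x ahead of the robot, y to its left, z up, the work surface at z = 0. Lengths are in mm, angles in degrees, forces in N, time in s.
With the tool pointing down it reaches from about 300 to 850 mm from the base axis. Payload 4.2 kg.
Tool frame: the origin (TCP) lies midway between the tips of the shut fingers; the grasp point (between the pads) lies 19 mm behind it (env.grip_point_offset is the distance from the TCP to the grasp point, in mm); z points along the fingers, x is the direction in which the jaws open and shut, and the axes are right-handed (so a half turn about z gives the same grasp; the last joint's range is limited). The gripper opens to 91 mm and grips with 3 to 60 N. Pads are 32 mm wide; open, the fingers measure 118 mm over their backs; the gripper's body (76 mm by 178 mm) begins 60 mm behind the grasp point.
Start: joints at [68.411, 18.312, 89.639, -0, 72.044, -1.146], TCP at [200.838, 538.802, 213.976] pointing down, gripper open.
Joint ranges: [-177.97, 177.97], [-48.28, 115.42], [12.27, 149.76], [-77.06, 257.06], [2.81, 150.46], [-146.56, 146.56]. Speed limits (degrees/s): [147.25, 147.25, 180, 180, 180, 180].

## Interface

Orientations are given as [roll, pitch, yaw] about the fixed x, y, z axes, in that order (R = Rz(yaw) Ry(pitch) Rx(roll)).
In Python, from workcell import env gives the robot as it stands.
- The arm moves only by the shell command python3 -m pendant 'ROWS' [FORCE]. ROWS is JSON, a list of rows, each an object with "xyz": the shift along the tool's x, y, z in m, a list of three; "roll": the turn about the tool's z in degrees; "jaw": the closure, from 0 (fully open) to 1 (shut). A call has exactly 8 rows; each row is the pose to reach, as a shift and turn from the pose commanded when the call began, along the tool's axes at that moment; what a row does not reach only later rows make up. A row lasts 1/8 s, in which the tool goes at most 62.5 mm and 10.7 degrees, less where a joint would pass 70% of its speed; a pose out of reach is approached as far as the arm can. A call with a gripper value outside its range is refused whole. The fingers move at their own pace and stop on an object; FORCE is the grip in N (left out, the last holds). Time passes only in rows, so rows that repeat a pose let the fingers close, or fill a call up. It gives the time, the measured TCP pose, the force and the opening at its end, in the units of the state.
- env.state(): the state, without advancing time (a new reading comes with each control period).
- env.grab_frame(name): name is "side" or "top" or "wrist"; returns (picture, depth): 420x560x3 uint8, blue, green, red; 420x560 float32, mm along the optical axis (not along the pixel's ray), 0 where there is no reading.
- env.camera_params(name): a dict with "camera_matrix" (3x3 intrinsics, pixels), "cam_to_world" (4x4, takes a point from camera to world coordinates); the wrist camera has in their place "hand_eye" (4x4, takes a point from camera to tool coordinates, whose origin is the TCP and whose axes are the tool frame's). Camera axes: x right, y up, looking along -z (the intrinsics and any distortion apply to the point x, -y, -z); pixel columns grow to the right and rows downward; lengths in mm; the calibration is good to about 2 mm. The wrist camera is an equidistant fisheye: a pixel r from the principal point sees the ray r / f radians off the axis. A picture is of the moment at which its call begins: read the wrist's pose just before it. camera_params takes no time and is no camera call.
- env.job_done(): hands the job in, once; it reports no verdict.
The state is a dict: "time_s": time; "qpos": joint angles; "qvel": joint speeds; "effort": joint torques, N m; "ee_pos": TCP position; "ee_rot": TCP orientation; "force": force on the tool from outside, world axes, zero at the start; "torque": the same for the moment, N m; "gripper_width": finger opening in mm.
Only numpy, scipy, OpenCV 4.12 (cv2) and the standard library are available. Lean on these libraries where they do the work, as an engineer would, in place of code of your own. Each camera call takes 0.05 s, during which the arm holds its last target. There are 200 camera calls.

## Working session

There is one attempt and no reset: what is moved stays moved. The work goes in short steps, Python scripts to look and compute and a shell command to move; the robot and the scene stay as the last step left them, time stands still between calls to the robot, and variables do not carry over. Pictures are saved under pics/ and viewed, about 12 in all and at most 16, crops included, and the job is handed in when it is done.

```bash
ls; mkdir -p pics; cat > h.py <<'E'
import numpy as np, cv2
from workcell import env
from scipy.spatial.transform import Rotation as Rn
def snap(n,f):
    p,d=env.grab_frame(n); cv2.imwrite(f'pics/{f}.png',p); np.save(f'pics/{f}.npy',d); return p,d
def cloud(n,d):
    """world xyz for each pixel (420x560x3), fixed cameras"""
    c=env.camera_params(n); K=np.array(c['camera_matrix']); T=np.array(c['cam_to_world'])
    v,u=np.mgrid[0:420,0:560]
    P=np.stack([(u-K[0,2])/K[0,0]*d,-(v-K[1,2])/K[1,1]*d,-d],-1)
    W=P@T[:3,:3].T+T[:3,3]; W[d==0]=np.nan; return W
E
python3 - <<'E'
from h import *
s=env.state();print(s)
for n in('top','side'):
    snap(n,n+'0');c=env.camera_params(n);print(n,{k:np.round(v,3).tolist() if not isinstance(v,str) else v for k,v in c.items()})
print(env.camera_params('wrist'))
E
```

```text
pics
{'time_s': 0.0, 'qpos': array([ 6.84127240e+01,  1.83510667e+01,  8.97077026e+01, -9.62935016e-04,
        7.20427285e+01, -1.14772344e+00]), 'qvel': array([ 0.00183842, -0.12177898,  0.02288574, -0.03247206,  0.03861921,
       -0.06559768]), 'effort': array([-2.87898129e-04, -4.12455225e+01, -2.31975532e+01,  7.27284956e-02,
        4.57423087e-02, -1.49977063e-04]), 'ee_pos': array([200.63389874, 538.31472918, 213.11724932]), 'ee_rot': array([-1.79998882e+02,  1.01495855e-01,  6.95607461e+01]), 'force': array([-0.50539274,  0.52559016,  0.29514879]), 'torque': array([-0.02081835,  0.0361199 , -0.05594605]), 'gripper_width': 90.83580919240656}
top {'camera_matrix': [[404.058, 0.0, 275.013], [0.0, 404.058, 212.506], [0.0, 0.0, 1.0]], 'cam_to_world': [[-0.019, 0.981, -0.192, 259.835], [-1.0, -0.015, 0.021, 6.703], [0.018, 0.193, 0.981, 1390.976], [0.0, 0.0, 0.0, 1.0]]}
side {'camera_matrix': [[440.471, 0.0, 275.839], [0.0, 440.471, 208.898], [0.0, 0.0, 1.0]], 'cam_to_world': [[0.832, 0.334, -0.443, -127.699], [-0.554, 0.523, -0.647, -984.474], [0.015, 0.784, 0.62, 1014.136], [0.0, 0.0, 0.0, 1.0]]}
{'camera_matrix': array([[325.1922621 ,   0.        , 280.0573437 ],
       [  0.        , 325.1922621 , 210.63900428],
       [  0.        ,   0.        ,   1.        ]]), 'hand_eye': array([[ 9.99999812e-01,  4.24635503e-04, -4.43179702e-04,
        -1.96852788e-01],
       [ 3.00765616e-04, -9.68436550e-01, -2.49260022e-01,
        -7.08531165e+01],
       [-5.35036076e-04,  2.49259841e-01, -9.68436495e-01,
        -1.71539550e+02],
       [ 0.00000000e+00,  0.00000000e+00,  0.00000000e+00,
         1.00000000e+00]])}
```

View pics/top0.png

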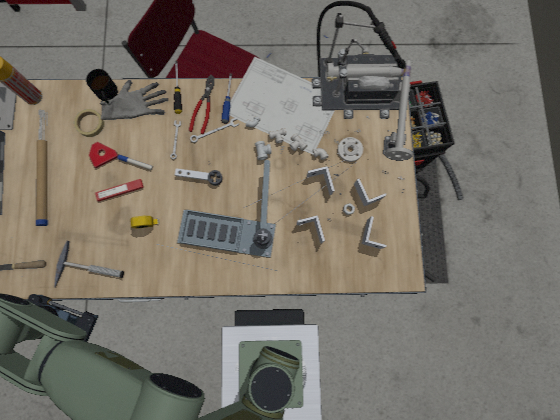

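View pics/side0.png

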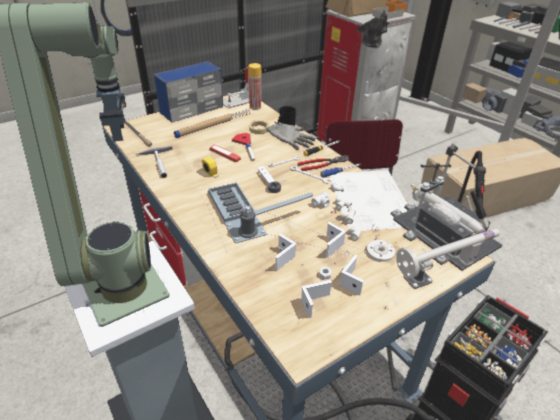

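The top picture shows four angles: (320,180), (368,195), (313,228) and (372,235). The nut is at (348,210), the tray spans (180–245, 212–250), the shaft is at (262,238) with the bar running up to (266,160), and the lever hub is at (215,178) with its arm to the left. Next I'll fit their poses from the depth data.

```bash
cat >> h.py <<'E'
from scipy.optimize import minimize
def Lsdf(p):
    """signed distance of 2D pts to L footprint in angle frame"""
    def box(c,h):
        q=np.abs(p-c)-h; return np.linalg.norm(np.maximum(q,0),axis=1)+np.minimum(q.max(1),0)
    return np.minimum(box([0,0],[45,4]),box([-41,-31],[4,35]))
def fitL(P,n=0):
    """P: Nx2 pts of the top face; returns x,y,yaw(deg),cost"""
    best=None;c=P.mean(0)
    for a in np.arange(0,360,30):
        def f(v):
            r=np.radians(v[2]);R=np.array([[np.cos(r),-np.sin(r)],[np.sin(r),np.cos(r)]])
            q=(P-v[:2])@R; d=Lsdf(q)
            # centroid term removes slack
            return np.mean(np.minimum(np.maximum(d+1.,0)**2,100))+.02*np.sum((q.mean(0)-[-17,-14])**2)
        r=np.radians(a);R=np.array([[np.cos(r),-np.sin(r)],[np.sin(r),np.cos(r)]])
        o=minimize(f,[*(c-R@[-17,-14]),a],method='Nelder-Mead',options=dict(maxiter=600))
        if best is None or o.fun<best.fun: best=o
    x=best.x.copy();x[2]=(x[2]+180)%360-180
    return x,best.fun
E
python3 - <<'E'
from h import *
d=np.load('pics/top0.npy');p=cv2.imread('pics/top0.png');W=cloud('top',d)
# bench level check
b=W[255:265,300:340].reshape(-1,3);print('bench z',np.nanmedian(b[:,2]),np.nanstd(b[:,2]))
for (u,v) in((320,180),(368,195),(313,228),(372,235)):
    w=W[v-28:v+28,u-28:u+28].reshape(-1,3)
    P=w[(w[:,2]>54)&(w[:,2]<66)]
    n,l=cv2.connectedComponents(((W[...,2]>54)&(W[...,2]<66)).astype(np.uint8))
    k=np.bincount(l[v-15:v+15,u-15:u+15].ravel());k[0]=0;P=W[l==k.argmax()]
    print('angle',len(P),np.round(P.mean(0),1),fitL(P[:,:2]))
for nm,lo,hi,(u0,u1,v0,v1) in (('shafttop',108,120,(240,290,220,260)),('bar',76,86,(250,285,150,245)),('hub',19,30,(200,226,165,192)),('arm',17,27,(172,207,165,192)),('rim',20,28,(170,255,200,262)),('pads',13,18.5,(180,245,205,258)),('nut',15,23,(340,358,200,220)),('tape',58,70,(120,165,205,240))):
    w=W[v0:v1,u0:u1].reshape(-1,3);P=w[(w[:,2]>lo)&(w[:,2]<hi)][:,:2].astype(np.float32)
    if len(P)>3: print(nm,len(P),P.mean(0),cv2.minAreaRect(P))
cv2.imwrite('pics/topc.png',cv2.resize(p[145:265,165:400],None,fx=3.4,fy=3.4,interpolation=cv2.INTER_CUBIC))
E
```

```text
bench z 0.1853236021891007 2.8907020914795054
angle 114 [ 649.7 -194.7   59.6] (array([ 636.98672926, -212.2254165 , -166.97982947]), np.float64(0.2998032617523322))
angle 110 [ 584.3 -343.5   60.2] (array([ 594.01566955, -325.1953955 ,   21.13077563]), np.float64(0.3707879597164949))
angle 117 [ 477.9 -153.1   59.9] (array([ 465.14808089, -171.66529771, -166.18140337]), np.float64(0.174646195891656))
angle 118 [ 440.4 -346.4   59.6] (array([ 460.30011301, -337.47272135,  -16.75655124]), np.float64(0.33283521176140174))
shafttop 34 [439.75003  18.28699] ((439.43115234375, 17.8655948638916), (24.53668975830078, 23.40481948852539), 52.0677604675293)
bar 501 [547.64813  11.71919] ((557.5623779296875, 18.20742416381836), (49.048892974853516, 284.01220703125), 88.88633728027344)
hub 163 [660.6777  196.72261] ((663.4193115234375, 199.37075805664062), (79.77958679199219, 49.103607177734375), 70.70986938476562)
arm 192 [671.5422 266.4493] ((672.5237426757812, 269.518310546875), (110.55265045166016, 25.800426483154297), 80.62335205078125)
rim 296 [469.88388 192.27115] ((470.5138854980469, 193.7659912109375), (198.47360229492188, 115.93208312988281), 80.05538177490234)
pads 436 [470.8541  193.84523] ((470.3287048339844, 197.78799438476562), (211.6975860595703, 113.90966033935547), 79.91426849365234)
nut 54 [ 538.803   -281.11838] ((539.5176391601562, -282.18902587890625), (33.938941955566406, 36.146827697753906), 60.24211883544922)
tape 132 [500.1628  428.18982] ((500.7464904785156, 428.347412109375), (32.107635498046875, 50.596256256103516), 5.402792453765869)
```

View pics/topc.png

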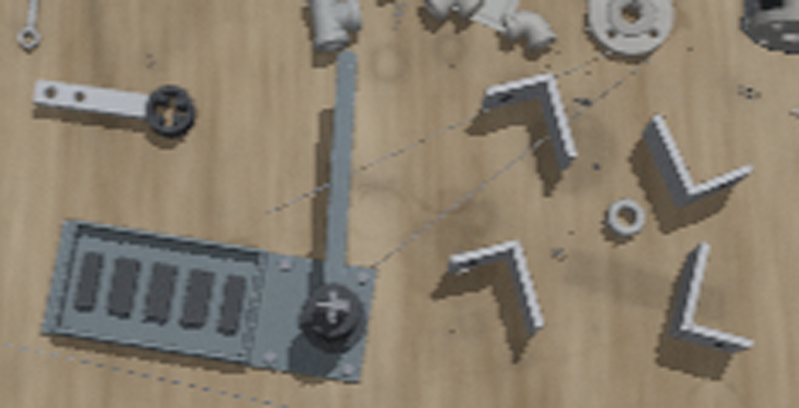

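The angles' legs fit the depth well. The carrier yaw is about -10°, and the shaft position agrees with the tray (within about 1 mm). I'll move above the tray for a wrist view.

```bash
cat >> h.py <<'E'
def to(x,y,z,yaw):
    """shift in tool axes (m) and roll from measured pose to target (TCP, tool down)"""
    s=env.state();R=Rn.from_euler('xyz',s['ee_rot'],degrees=True).as_matrix()
    d=R.T@(np.array([x,y,z])-s['ee_pos'])/1000
    r=-((yaw-s['ee_rot'][2]+180)%360-180)
    print('at',np.round(s['ee_pos'],1),np.round(s['ee_rot'],1),'w',round(s['gripper_width'],1),'F',np.round(s['force'],1),'t',s['time_s'],'| xyz',np.round(d,4).tolist(),'roll',round(r,1))
def wcloud(d,s):
    c=env.camera_params('wrist');K=np.array(c['camera_matrix']);H=np.array(c['hand_eye'])
    v,u=np.mgrid[0:420,0:560];x=(u-K[0,2])/K[0,0];y=(v-K[1,2])/K[1,1]
    th=np.hypot(x,y)+1e-9;k=np.tan(th)/th
    P=np.stack([x*k*d,-y*k*d,-d],-1)@H[:3,:3].T+H[:3,3]
    R=Rn.from_euler('xyz',s['ee_rot'],degrees=True).as_matrix()
    W=P@R.T+s['ee_pos'];W[d==0]=np.nan;return W
def wsnap(f):
    s=env.state();p,d=snap('wrist',f);return p,d,wcloud(d,s)
def gpick(x,y,yaw,g=-14):
    a=np.radians(yaw);return x+g*np.cos(a),y+g*np.sin(a),yaw+90
E
python3 -c "
from h import *
to(450,180,260,80)"
```

```text
at [200.7 538.4 213.2] [-1.80e+02  1.00e-01  6.96e+01] w 91.1 F [-1.1 -0.   0.7] t 0.1 | xyz [-0.2488, 0.3588, -0.0464] roll -10.4
```

```bash
python3 -m pendant '[{"xyz":[-0.02,0.03,-0.046],"roll":-1,"jaw":0.4},{"xyz":[-0.055,0.08,-0.046],"roll":-3,"jaw":0.4},{"xyz":[-0.09,0.13,-0.046],"roll":-5,"jaw":0.4},{"xyz":[-0.125,0.18,-0.046],"roll":-7,"jaw":0.4},{"xyz":[-0.16,0.23,-0.046],"roll":-8,"jaw":0.4},{"xyz":[-0.195,0.28,-0.046],"roll":-9,"jaw":0.4},{"xyz":[-0.23,0.33,-0.046],"roll":-10,"jaw":0.4},{"xyz":[-0.249,0.359,-0.046],"roll":-10,"jaw":0.4}]' 40
python3 -m pendant '[{"xyz":[0,0,0],"roll":0,"jaw":0.4},{"xyz":[0,0,0],"roll":0,"jaw":0.4},{"xyz":[0,0,0],"roll":0,"jaw":0.4},{"xyz":[0,0,0],"roll":0,"jaw":0.4},{"xyz":[0,0,0],"roll":0,"jaw":0.4},{"xyz":[0,0,0],"roll":0,"jaw":0.4},{"xyz":[0,0,0],"roll":0,"jaw":0.4},{"xyz":[0,0,0],"roll":0,"jaw":0.4}]'
python3 - <<'E'
from h import *
to(450,180,260,80)
p,d,W=wsnap('w1')
np.save('pics/w1W.npy',W)
E
```

```text
time_s: 1.1
ee_pos: [451.2, 177.6, 259.6]
ee_rot: [-180.0, 0.0, 79.4]
force: [1.0, 1.1, 0.6]
gripper_width: 55.0
time_s: 2.1
ee_pos: [450.3, 180.1, 260.0]
ee_rot: [180.0, -0.0, 79.6]
force: [0.1, -0.4, -0.3]
gripper_width: 54.5
at [450.3 180.1 260. ] [180.   -0.   79.6] w 54.5 F [ 0.1 -0.4 -0.3] t 2.1 | xyz [-0.0001, -0.0003, -0.0] roll -0.4
```

View pics/w1.png

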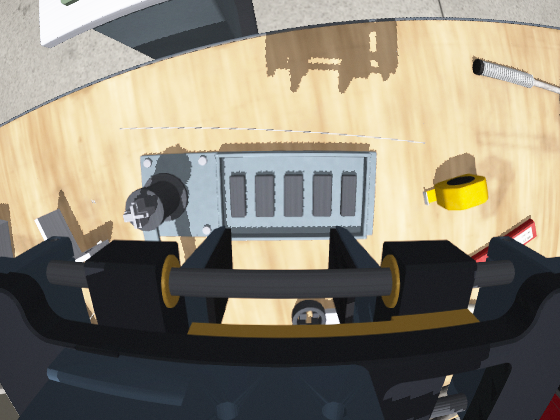

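```bash
python3 - <<'E'
from h import *
p=cv2.imread('pics/w1.png');W=np.load('pics/w1W.npy')
g=p.max(2)
z=W[...,2];print('bench',np.nanmedian(z[130:145,230:360]),'floor',np.nanmedian(z[160:168,235:355]),'pads',np.nanmedian(z[180:210,260:270]))
m=((g<75)&(z>11)&(z<22)).astype(np.uint8);m[:165]=0;m[222:]=0;m[:,:225]=0;m[:,362:]=0
n,l,st,c=cv2.connectedComponentsWithStats(m)
cs=[]
for i in range(1,n):
    if st[i,4]>150:
        P=W[l==i][:,:2].astype(np.float32);print(st[i],np.round(P.mean(0),1),np.round(cv2.minAreaRect(P)[1],1),round(cv2.minAreaRect(P)[2],1));cs.append(P.mean(0))
cs=np.array(cs)
# rim: inner edges
m=((z>20)&(z<28));m[:140]=0;m[245:]=0;m[:,:210]=0;m[:,385:]=0
P=W[m][:,:2].astype(np.float32);print('rim',cv2.minAreaRect(P))
m=(z>108)&(z<120);m[:170]=0;m[235:]=0;m[:,:110]=0;m[:,170:]=0
P=W[m][:,:2].astype(np.float32);print('shaft',len(P),P.mean(0),cv2.minAreaRect(P))
E
```

```text
bench 0.8634858602541442 floor 6.892343633752574 pads 16.751685955880546
rim ((469.46295166015625, 194.01710510253906), (198.79135131835938, 116.69783020019531), 80.01307678222656)
shaft 249 [438.13727   19.999144] ((438.2608337402344, 19.253908157348633), (23.038997650146484, 22.19189453125), 43.64777755737305)
```

```bash
python3 - <<'E'
from h import *
p=cv2.imread('pics/w1.png');W=np.load('pics/w1W.npy');z=W[...,2]
print(p[195,265],p[195,280],p[162,300])
m=((z>14)&(z<20)).astype(np.uint8);m[:163]=0;m[226:]=0;m[:,:225]=0;m[:,362:]=0
m=cv2.erode(m,np.ones((2,2)))
n,l,st,c=cv2.connectedComponentsWithStats(m)
for i in range(1,n):
    if st[i,4]>150:
        P=W[l==i][:,:2].astype(np.float32);r=cv2.minAreaRect(P);a=np.radians(-10);q=np.array([[np.cos(a),np.sin(a)],[-np.sin(a),np.cos(a)]])@(np.array(r[0])-[469.5,194])
        print(st[i],np.round(r[0],1),np.round(r[1],1),round(r[2],1),'local',q)
for nm,(x,y,yaw) in dict(D=(460.3,-337.5,-16.8),C=(465.1,-171.7,-166.2),B=(594,-325.2,21.1),A=(637,-212.2,-167)).items(): print(nm,np.round(gpick(x,y,yaw),1))
a=np.radians(-10);R=np.array([[np.cos(a),-np.sin(a)],[np.sin(a),np.cos(a)]])
for i,(sx,sy) in enumerate(((-20,57),(20,19),(-20,-19),(20,-57))): print('st',i+1,np.round(R@[sx,sy]+[469.5,194],1))
to(473.7,-333.5,120,73)
E
```

```text
[125 118 111] [212 199 181] [208 196 179]
[230 176  16  41 568] [456.5 122.9] [18.8 54.1] 80.4 local [ -0.42413582 -72.31785178]
[256 176  19  41 738] [463.1 157.9] [23.6 54. ] 79.4 local [ 1.64281858e-02 -3.66666689e+01]
[285 176  19  41 693] [470.1 195.2] [23.6 54.1] 80.6 local [0.37988614 1.31597006]
[313 176  19  41 720] [476.8 231.6] [24.3 54.3] 79.2 local [ 0.62391431 38.32059876]
[342 176  15  40 526] [482.4 267. ] [18.6 53.6] 79.4 local [4.13911816e-02 7.41345566e+01]
D [ 446.9 -333.5   73.2]
C [ 478.7 -168.4  -76.2]
B [ 580.9 -330.2  111.1]
A [ 650.6 -209.1  -77. ]
st 1 [459.7 253.6]
st 2 [492.5 209.2]
st 3 [446.5 178.8]
st 4 [479.3 134.4]
at [450.2 180.1 259.9] [-180.    -0.    79.6] w 54.7 F [ 1.  -0.  -0.3] t 2.15 | xyz [-0.5008, 0.1162, 0.1399] roll 6.6
```

```bash
python3 -m pendant '[{"xyz":[-0.03,0.005,0],"roll":1,"jaw":0.5},{"xyz":[-0.08,0.014,0],"roll":2,"jaw":0.5},{"xyz":[-0.14,0.025,0],"roll":3,"jaw":0.5},{"xyz":[-0.2,0.035,0],"roll":4,"jaw":0.5},{"xyz":[-0.26,0.046,0],"roll":5,"jaw":0.5},{"xyz":[-0.32,0.057,0.02],"roll":6,"jaw":0.5},{"xyz":[-0.38,0.067,0.05],"roll":6,"jaw":0.5},{"xyz":[-0.43,0.076,0.09],"roll":6,"jaw":0.5}]'
python3 -c "
from h import *
to(446.9,-333.5,90,73.2)"
```

```text
time_s: 3.15
ee_pos: [447.5, -252.0, 175.4]
ee_rot: [179.8, 0.0, 73.5]
force: [0.3, 0.2, -0.2]
gripper_width: 45.5
at [ 447.5 -252.   175.4] [179.8   0.   73.5] w 45.5 F [ 0.3  0.2 -0.2] t 3.15 | xyz [-0.0783, 0.0223, 0.0855] roll 0.3
```

```bash
python3 -m pendant '[{"xyz":[-0.03,0.008,0.02],"roll":0,"jaw":0.5},{"xyz":[-0.06,0.016,0.05],"roll":0,"jaw":0.5},{"xyz":[-0.074,0.021,0.08],"roll":0,"jaw":0.5},{"xyz":[-0.074,0.021,0.08],"roll":0,"jaw":0.5},{"xyz":[-0.074,0.021,0.08],"roll":0,"jaw":0.5},{"xyz":[-0.074,0.021,0.08],"roll":0,"jaw":0.5},{"xyz":[-0.074,0.021,0.08],"roll":0,"jaw":0.5},{"xyz":[-0.074,0.021,0.08],"roll":0,"jaw":0.5}]'
python3 - <<'E'
from h import *
to(446.9,-333.5,25,73.2)
p,d,W=wsnap('w2');z=W[...,2]
n,l,st,c=cv2.connectedComponentsWithStats(((z>54)&(z<66)).astype(np.uint8))
for i in range(1,n):
    if st[i,4]>200:
        P=W[l==i];print(st[i],np.round(P.mean(0),1),np.ptp(P[:,:2],axis=0),fitL(P[::max(1,len(P)//400),:2]))
E
```

```text
time_s: 4.15
ee_pos: [446.6, -326.1, 96.0]
ee_rot: [179.9, 0.0, 73.6]
force: [-0.5, -0.2, 0.2]
gripper_width: 45.6
at [ 446.6 -326.1   96. ] [179.9   0.   73.6] w 45.6 F [-0.5 -0.2  0.2] t 4.15 | xyz [-0.007, 0.0023, 0.071] roll 0.4
[ 456  144   94   98 1828] [ 470.  -158.8   59.5] [83.99840479 88.82898886] (array([ 461.46043868, -173.78747787, -167.5649164 ]), np.float64(0.984450063843916))
[ 172  190  104   79 2102] [ 423.3 -346.    60.4] [70.84668188 68.44186848] (array([ 454.8818703 , -335.68353686,  -12.81750708]), np.float64(3.6069280661622583))
```

View pics/w2.png

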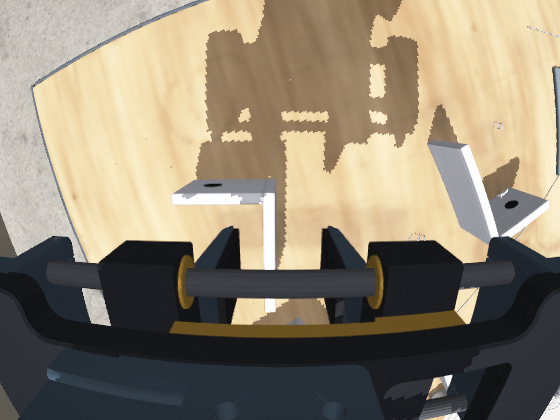

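```bash
python3 -m pendant '[{"xyz":[-0.007,0.002,0],"roll":0,"jaw":0.5},{"xyz":[-0.007,0.002,0.02],"roll":0,"jaw":0.5},{"xyz":[-0.007,0.002,0.045],"roll":0,"jaw":0.5},{"xyz":[-0.007,0.002,0.071],"roll":0,"jaw":0.5},{"xyz":[-0.007,0.002,0.071],"roll":0,"jaw":0.5},{"xyz":[-0.007,0.002,0.071],"roll":0,"jaw":1},{"xyz":[-0.007,0.002,0.071],"roll":0,"jaw":1},{"xyz":[-0.007,0.002,0.071],"roll":0,"jaw":1}]' 40
python3 -m pendant '[{"xyz":[0,0,0],"roll":0,"jaw":1},{"xyz":[0,0,0],"roll":0,"jaw":1},{"xyz":[0,0,-0.03],"roll":0,"jaw":1},{"xyz":[0,0,-0.06],"roll":0,"jaw":1},{"xyz":[0,0,-0.09],"roll":0,"jaw":1},{"xyz":[0,0,-0.13],"roll":0,"jaw":1},{"xyz":[0,0,-0.17],"roll":0,"jaw":1},{"xyz":[0,0,-0.19],"roll":0,"jaw":1}]' 40
python3 -c "
from h import *
to(459.9,254.4,215,80)"
```

```text
time_s: 5.2
ee_pos: [446.7, -333.9, 25.2]
ee_rot: [179.9, 0.0, 73.6]
force: [0.4, 0.2, -1.1]
gripper_width: 18.3
time_s: 6.2
ee_pos: [446.6, -333.8, 216.2]
ee_rot: [179.9, 0.0, 73.6]
force: [0.6, -0.3, -2.6]
gripper_width: 7.7
at [ 446.6 -333.8  216.2] [179.9   0.   73.6] w 7.7 F [ 0.6 -0.3 -2.6] t 6.2 | xyz [0.5679, -0.1537, 0.0005] roll -6.4
```

```bash
python3 -m pendant '[{"xyz":[0.02,-0.005,0],"roll":0,"jaw":1},{"xyz":[0.06,-0.016,0],"roll":-1,"jaw":1},{"xyz":[0.11,-0.03,0],"roll":-2,"jaw":1},{"xyz":[0.165,-0.045,0],"roll":-3,"jaw":1},{"xyz":[0.22,-0.06,0],"roll":-4,"jaw":1},{"xyz":[0.275,-0.075,0],"roll":-5,"jaw":1},{"xyz":[0.33,-0.09,0],"roll":-6,"jaw":1},{"xyz":[0.385,-0.105,0],"roll":-6.4,"jaw":1}]'
python3 -c "
from h import *
to(459.9,254.4,215,80)"
```

```text
time_s: 7.2
ee_pos: [452.3, 68.0, 212.7]
ee_rot: [-179.8, 0.0, 80.0]
force: [1.8, 0.1, -1.9]
gripper_width: 7.2
at [452.3  68.  212.7] [-179.8    0.    80. ] w 7.2 F [ 1.8  0.1 -1.9] t 7.2 | xyz [0.1849, -0.0249, -0.0023] roll -0.0
```

```bash
python3 -m pendant '[{"xyz":[0.05,-0.007,0],"roll":0,"jaw":1},{"xyz":[0.1,-0.013,0],"roll":0,"jaw":1},{"xyz":[0.145,-0.02,0],"roll":0,"jaw":1},{"xyz":[0.17,-0.023,0.03],"roll":0,"jaw":1},{"xyz":[0.18,-0.025,0.07],"roll":0,"jaw":1},{"xyz":[0.18,-0.025,0.09],"roll":0,"jaw":1},{"xyz":[0.18,-0.025,0.09],"roll":0,"jaw":1},{"xyz":[0.18,-0.025,0.09],"roll":0,"jaw":1}]'
python3 - <<'E'
from h import *
to(459.9,254.4,33,80)
wsnap('w3')
E
```

```text
time_s: 8.2
ee_pos: [460.9, 247.3, 124.6]
ee_rot: [-180.0, -0.0, 80.0]
force: [0.3, 0.1, -2.6]
gripper_width: 8.2
at [460.9 247.3 124.6] [-180.   -0.   80.] w 8.2 F [ 0.3  0.1 -2.6] t 8.2 | xyz [0.0068, -0.0022, 0.0916] roll -0.0
```

View pics/w3.png

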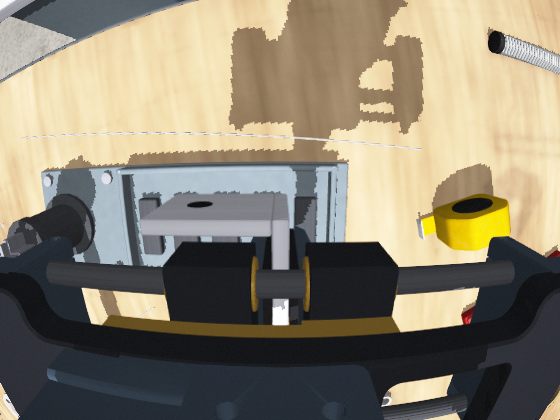

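```bash
cat >> h.py <<'E'
def inhand(f):
    """held angle: top-face points in tool axes relative to TCP (mm)"""
    p,d,W=wsnap(f);s=env.state();R=Rn.from_euler('xyz',s['ee_rot'],degrees=True).as_matrix()
    q=(W-s['ee_pos'])@R; q[...,2]*=-1
    g=p.min(2)
    m=(q[...,2]>28)&(q[...,2]<42)&(np.abs(q[...,0])<90)&(q[...,1]<0)&(q[...,1]>-50)
    P=q[m];P=P[(np.abs(P[:,0])>18)]
    if len(P)>20: print('topface z',np.median(P[:,2]),'y range',np.percentile(P[:,1],[1,5,50,95,99]).round(1),'x',np.percentile(P[:,0],[1,99]).round(1),len(P))
E
python3 -c "
from h import *
inhand('w3b')"
python3 -m pendant '[{"xyz":[0.007,-0.002,0],"roll":0,"jaw":1},{"xyz":[0.007,-0.002,0.02],"roll":0,"jaw":1},{"xyz":[0.007,-0.002,0.04],"roll":0,"jaw":1},{"xyz":[0.007,-0.002,0.055],"roll":0,"jaw":1},{"xyz":[0.007,-0.002,0.065],"roll":0,"jaw":1},{"xyz":[0.007,-0.002,0.065],"roll":0,"jaw":1},{"xyz":[0.007,-0.002,0.065],"roll":0,"jaw":1},{"xyz":[0.007,-0.002,0.065],"roll":0,"jaw":1}]'
python3 -c "
from h import *
to(459.9,254.4,33,80)"
```

```text
topface z 35.47384085380122 y range [-32.3 -32.2 -29.3 -24.8 -24.3] x [-64.9 -18.5] 2052
time_s: 9.3
ee_pos: [461.0, 254.5, 60.0]
ee_rot: [179.9, -0.1, 80.0]
force: [-0.3, 0.1, -2.4]
gripper_width: 7.9
at [461.  254.5  60. ] [ 1.799e+02 -1.000e-01  8.000e+01] w 7.9 F [-0.3  0.1 -2.4] t 9.3 | xyz [-0.0003, -0.0011, 0.027] roll -0.0
```

```bash
python3 -m pendant '[{"xyz":[0,0,0.01],"roll":0,"jaw":1},{"xyz":[0,0,0.02],"roll":0,"jaw":1},{"xyz":[0,0,0.025],"roll":0,"jaw":1},{"xyz":[0,0,0.028],"roll":0,"jaw":1},{"xyz":[0,0,0.029],"roll":0,"jaw":1},{"xyz":[0,0,0.029],"roll":0,"jaw":1},{"xyz":[0,0,0.029],"roll":0,"jaw":1},{"xyz":[0,0,0.029],"roll":0,"jaw":1}]'
python3 -m pendant '[{"xyz":[0,0,0],"roll":0,"jaw":0.76},{"xyz":[0,0,0],"roll":0,"jaw":0.76},{"xyz":[0,0,0],"roll":0,"jaw":0.76},{"xyz":[0,0,-0.02],"roll":0,"jaw":0.76},{"xyz":[0,0,-0.05],"roll":0,"jaw":0.76},{"xyz":[0,0,-0.09],"roll":0,"jaw":0.5},{"xyz":[0,0,-0.13],"roll":0,"jaw":0.5},{"xyz":[0,0,-0.15],"roll":0,"jaw":0.5}]'
python3 - <<'E'
from h import *
to(478.7,-168.4,180,104)
p,d,W=wsnap('w4');z=W[...,2]
m=(z>58)&(z<75);P=W[m];a=np.radians(-10);R=np.array([[np.cos(a),-np.sin(a)],[np.sin(a),np.cos(a)]])
q=(P[:,:2]-[469.8,194.9])@R;k=(abs(q[:,0])<60)&(abs(q[:,1])<100);q=q[k]
print(len(q),'z',np.median(P[k][:,2]),fitL(q[::max(1,len(q)//400)]), np.percentile(q,[1,99],axis=0))
E
```

```text
time_s: 10.3
ee_pos: [460.5, 254.3, 30.8]
ee_rot: [180.0, -0.0, 80.0]
force: [-2.9, -1.2, 5.6]
gripper_width: 7.9
time_s: 11.3
ee_pos: [461.4, 254.8, 182.7]
ee_rot: [179.8, -0.1, 80.0]
force: [-0.1, 0.3, -0.4]
gripper_width: 45.3
at [461.4 254.8 182.7] [ 1.798e+02 -1.000e-01  8.000e+01] w 45.3 F [-0.1  0.3 -0.4] t 11.3 | xyz [-0.4137, 0.0908, 0.002] roll -24.0
1428 z 66.58454725456788 (array([-7.59167808, 57.12831406,  0.6519181 ]), np.float64(0.2901265229522222)) [[-51.70521055  -7.20988232]
 [ 36.80486293  60.61985329]]
```

```bash
python3 -m pendant '[{"xyz":[-0.03,0.007,0],"roll":-2,"jaw":0.5},{"xyz":[-0.08,0.018,0],"roll":-5,"jaw":0.5},{"xyz":[-0.14,0.031,0],"roll":-9,"jaw":0.5},{"xyz":[-0.2,0.044,0],"roll":-13,"jaw":0.5},{"xyz":[-0.26,0.057,0],"roll":-17,"jaw":0.5},{"xyz":[-0.32,0.07,0],"roll":-21,"jaw":0.5},{"xyz":[-0.37,0.081,0],"roll":-24,"jaw":0.5},{"xyz":[-0.405,0.089,0],"roll":-24,"jaw":0.5}]'
python3 - <<'E'
from h import *
to(478.7,-168.4,25,104)
p,d,W=wsnap('w5');z=W[...,2]
n,l,st,c=cv2.connectedComponentsWithStats(((z>54)&(z<66)).astype(np.uint8))
for i in range(1,n):
    if st[i,4]>200:
        P=W[l==i];f=fitL(P[::max(1,len(P)//400),:2]);print(st[i],np.round(P.mean(0),1),np.ptp(P[:,:2],axis=0),f,gpick(*f[0]))
E
```

```text
time_s: 12.35
ee_pos: [477.2, -162.3, 179.6]
ee_rot: [-180.0, -0.0, 103.9]
force: [-0.0, -0.6, 1.0]
gripper_width: 45.6
at [ 477.2 -162.3  179.6] [-180.    -0.   103.9] w 45.6 F [-0.  -0.6  1. ] t 12.35 | xyz [-0.0064, 0.0001, 0.1546] roll -0.1
[ 269  141   55   97 1302] [ 474.6 -160.5   60.4] [88.13203536 69.09352992] (array([ 462.90960176, -173.14405833, -168.08090841]), np.float64(0.8067272915317769)) (np.float64(476.60776485669265), np.float64(-170.25263519571405), np.float64(-78.08090841290885))
[438 190  29  40 244] [4.354e+02 4.000e-01 5.990e+01] [44.0963162 24.4770227] (array([412.9508086 ,  12.07844642, 145.01222563]), np.float64(4.401522502928691)) (np.float64(424.4206503898871), np.float64(4.050823537238109), np.float64(235.0122256273575))
[ 68 232  42  26 438] [ 561.9 -349.2   59.7] [27.03761587 56.50018414] (array([ 584.62220556, -323.40711995,   30.33269339]), np.float64(6.4860539013942535)) (np.float64(572.5387002418752), np.float64(-330.4774027650156), np.float64(120.33269338705156))
```

View pics/w5.png

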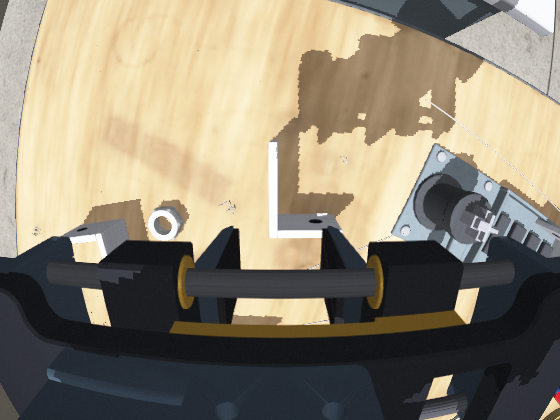

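```bash
python3 -m pendant '[{"xyz":[-0.003,-0.002,0.02],"roll":1,"jaw":0.5},{"xyz":[-0.003,-0.002,0.04],"roll":1,"jaw":0.5},{"xyz":[-0.003,-0.002,0.06],"roll":1,"jaw":0.5},{"xyz":[-0.003,-0.002,0.08],"roll":1,"jaw":0.5},{"xyz":[-0.003,-0.002,0.09],"roll":1,"jaw":0.5},{"xyz":[-0.003,-0.002,0.09],"roll":1,"jaw":0.5},{"xyz":[-0.003,-0.002,0.09],"roll":1,"jaw":0.5},{"xyz":[-0.003,-0.002,0.09],"roll":1,"jaw":0.5}]'
python3 -c "
from h import *
to(477,-170,25,103)"
```

```text
time_s: 13.4
ee_pos: [476.8, -163.6, 91.1]
ee_rot: [179.9, 0.0, 103.0]
force: [-0.5, 0.1, -0.2]
gripper_width: 45.7
at [ 476.8 -163.6   91.1] [179.9   0.  103. ] w 45.7 F [-0.5  0.1 -0.2] t 13.4 | xyz [-0.0062, -0.0014, 0.0661] roll -0.0
```

```bash
python3 -m pendant '[{"xyz":[-0.006,-0.001,0.015],"roll":0,"jaw":0.5},{"xyz":[-0.006,-0.001,0.035],"roll":0,"jaw":0.5},{"xyz":[-0.006,-0.001,0.055],"roll":0,"jaw":0.5},{"xyz":[-0.006,-0.001,0.066],"roll":0,"jaw":0.5},{"xyz":[-0.006,-0.001,0.066],"roll":0,"jaw":0.7},{"xyz":[-0.006,-0.001,0.066],"roll":0,"jaw":1},{"xyz":[-0.006,-0.001,0.066],"roll":0,"jaw":1},{"xyz":[-0.006,-0.001,0.066],"roll":0,"jaw":1}]' 40
python3 -m pendant '[{"xyz":[0,0,0],"roll":0,"jaw":1},{"xyz":[0,0,0],"roll":0,"jaw":1},{"xyz":[0,0,-0.03],"roll":0,"jaw":1},{"xyz":[0,0,-0.06],"roll":0,"jaw":1},{"xyz":[0,0,-0.1],"roll":0,"jaw":1},{"xyz":[0,0,-0.14],"roll":0,"jaw":1},{"xyz":[0,0,-0.18],"roll":0,"jaw":1},{"xyz":[0,0,-0.19],"roll":0,"jaw":1}]' 40
python3 -c "
from h import *
to(492.7,210,215,80)
inhand('w6')"
```

```text
time_s: 14.4
ee_pos: [477.0, -169.6, 24.9]
ee_rot: [179.9, 0.0, 103.0]
force: [-0.0, 2.4, 1.2]
gripper_width: 8.4
time_s: 15.4
ee_pos: [477.6, -169.9, 216.1]
ee_rot: [179.8, 0.1, 103.0]
force: [-0.3, -0.0, -1.9]
gripper_width: 7.6
at [ 477.6 -169.9  216.1] [1.798e+02 1.000e-01 1.030e+02] w 7.6 F [-0.3 -0.  -1.9] t 15.4 | xyz [0.3668, 0.0999, 0.0006] roll 23.0
```

```bash
cat >> h.py <<'E'
def inhand2(f):
    p,d,W=wsnap(f);s=env.state();R=Rn.from_euler('xyz',s['ee_rot'],degrees=True).as_matrix()
    q=(W-s['ee_pos'])@R; q[...,2]*=-1
    P=q[(q[...,2]>28)&(q[...,2]<42)&(np.abs(q[...,0])<12)&(q[...,1]<-18)&(q[...,1]>-80)]
    print('long leg free end y',np.percentile(P[:,1],[1,3]).round(1),'x at end',np.median(P[P[:,1]<-45][:,0]).round(1),'x near',np.median(P[P[:,1]>-35][:,0]).round(1),len(P))
E
python3 -m pendant '[{"xyz":[0.02,0.005,0],"roll":1,"jaw":1},{"xyz":[0.06,0.016,0],"roll":4,"jaw":1},{"xyz":[0.11,0.03,0],"roll":8,"jaw":1},{"xyz":[0.17,0.046,0],"roll":12,"jaw":1},{"xyz":[0.23,0.063,0],"roll":16,"jaw":1},{"xyz":[0.29,0.079,0],"roll":20,"jaw":1},{"xyz":[0.34,0.093,0],"roll":23,"jaw":1},{"xyz":[0.367,0.1,0],"roll":23,"jaw":1}]'
python3 -m pendant '[{"xyz":[0,0,0.03],"roll":0,"jaw":1},{"xyz":[0,0,0.06],"roll":0,"jaw":1},{"xyz":[0,0,0.09],"roll":0,"jaw":1},{"xyz":[0,0,0.1],"roll":0,"jaw":1},{"xyz":[0,0,0.1],"roll":0,"jaw":1},{"xyz":[0,0,0.1],"roll":0,"jaw":1},{"xyz":[0,0,0.1],"roll":0,"jaw":1},{"xyz":[0,0,0.1],"roll":0,"jaw":1}]'
python3 -c "
from h import *
to(492.7,210,33,80)
inhand2('w7')"
```

```text
time_s: 16.45
ee_pos: [490.4, 212.7, 211.5]
ee_rot: [-179.8, 0.1, 80.1]
force: [-0.3, -1.1, -2.3]
gripper_width: 7.7
time_s: 17.45
ee_pos: [492.2, 210.7, 115.1]
ee_rot: [179.9, -0.0, 80.0]
force: [0.0, 0.1, -2.6]
gripper_width: 7.7
at [492.2 210.7 115.1] [179.9  -0.   80. ] w 7.7 F [ 0.   0.1 -2.6] t 17.45 | xyz [-0.0006, 0.0005, 0.0821] roll -0.0
long leg free end y [-57.4 -56.8] x at end 0.1 x near 0.1 1826
```

```bash
python3 -m pendant '[{"xyz":[-0.001,-0.001,0.02],"roll":0,"jaw":1},{"xyz":[-0.001,-0.001,0.04],"roll":0,"jaw":1},{"xyz":[-0.001,-0.001,0.055],"roll":0,"jaw":1},{"xyz":[-0.001,-0.001,0.067],"roll":0,"jaw":1},{"xyz":[-0.001,-0.001,0.076],"roll":0,"jaw":1},{"xyz":[-0.001,-0.001,0.082],"roll":0,"jaw":1},{"xyz":[-0.001,-0.001,0.084],"roll":0,"jaw":1},{"xyz":[-0.001,-0.001,0.084],"roll":0,"jaw":1}]'
python3 -m pendant '[{"xyz":[0,0,0],"roll":0,"jaw":0.76},{"xyz":[0,0,0],"roll":0,"jaw":0.76},{"xyz":[0,0,0],"roll":0,"jaw":0.76},{"xyz":[0,0,-0.02],"roll":0,"jaw":0.76},{"xyz":[0,0,-0.05],"roll":0,"jaw":0.76},{"xyz":[0,0,-0.09],"roll":0,"jaw":0.5},{"xyz":[0,0,-0.13],"roll":0,"jaw":0.5},{"xyz":[0,0,-0.15],"roll":0,"jaw":0.5}]'
cat >> h.py <<'E'
def tray(f):
    p,d,W=wsnap(f);z=W[...,2]
    m=(z>60)&(z<72);a=np.radians(-10);R=np.array([[np.cos(a),-np.sin(a)],[np.sin(a),np.cos(a)]])
    n,l,st,c=cv2.connectedComponentsWithStats(m.astype(np.uint8))
    for i in range(1,n):
        P=W[l==i];q=(P[:,:2]-[469.8,194.9])@R
        if st[i,4]>150 and abs(q.mean(0)[0])<60 and abs(q.mean(0)[1])<100: print(len(q),'z',np.median(P[:,2]).round(1),fitL(q[::max(1,len(q)//400)]),np.percentile(q,[1,99],axis=0).round(1).tolist())
E
python3 - <<'E'
from h import *
to(580.9,-330.2,180,111)
tray('w8')
E
```

```text
time_s: 18.5
ee_pos: [491.1, 209.9, 30.9]
ee_rot: [179.9, -0.0, 80.0]
force: [-0.8, 0.0, 0.3]
gripper_width: 7.5
time_s: 19.5
ee_pos: [491.6, 210.1, 182.9]
ee_rot: [179.8, -0.1, 80.0]
force: [-0.0, -0.3, -0.7]
gripper_width: 45.0
at [491.6 210.1 182.9] [ 1.798e+02 -1.000e-01  8.000e+01] w 45.0 F [-0.  -0.3 -0.7] t 19.5 | xyz [-0.5165, 0.1822, 0.0024] roll -31.0
1506 z 66.6 (array([-6.02604875, 56.38000744, -0.42606333]), np.float64(0.10302150262896546)) [[-50.7, -8.0], [37.0, 60.8]]
1234 z 66.6 (array([  3.50494076,  17.88091695, 177.89189118]), np.float64(1.422004651506184)) [[-38.6, 15.4], [50.2, 55.7]]
```

```bash
python3 -m pendant '[{"xyz":[-0.03,0.01,0],"roll":-1,"jaw":0.5},{"xyz":[-0.08,0.028,0],"roll":-4,"jaw":0.5},{"xyz":[-0.135,0.047,0],"roll":-8,"jaw":0.5},{"xyz":[-0.19,0.067,0],"roll":-12,"jaw":0.5},{"xyz":[-0.245,0.086,0],"roll":-16,"jaw":0.5},{"xyz":[-0.3,0.106,0],"roll":-20,"jaw":0.5},{"xyz":[-0.355,0.125,0],"roll":-24,"jaw":0.5},{"xyz":[-0.41,0.145,0],"roll":-28,"jaw":0.5}]'
python3 -c "
from h import *
to(580.9,-330.2,180,111)"
```

```text
time_s: 20.55
ee_pos: [561.8, -221.1, 179.6]
ee_rot: [-180.0, -0.0, 108.1]
force: [1.0, -0.3, 0.2]
gripper_width: 45.9
at [ 561.8 -221.1  179.6] [-180.    -0.   108.1] w 45.9 F [ 1.  -0.3  0.2] t 20.55 | xyz [-0.1096, -0.0157, -0.0005] roll -2.9
```

```bash
python3 -m pendant '[{"xyz":[-0.04,-0.006,0],"roll":-1,"jaw":0.5},{"xyz":[-0.08,-0.012,0],"roll":-2,"jaw":0.5},{"xyz":[-0.105,-0.015,0],"roll":-3,"jaw":0.5},{"xyz":[-0.108,-0.016,0.02],"roll":-3,"jaw":0.5},{"xyz":[-0.108,-0.016,0.04],"roll":-3,"jaw":0.5},{"xyz":[-0.108,-0.016,0.06],"roll":-3,"jaw":0.5},{"xyz":[-0.108,-0.016,0.06],"roll":-3,"jaw":0.5},{"xyz":[-0.108,-0.016,0.06],"roll":-3,"jaw":0.5}]'
python3 - <<'E'
from h import *
to(580.9,-330.2,25,111)
p,d,W=wsnap('w9');z=W[...,2]
n,l,st,c=cv2.connectedComponentsWithStats(((z>54)&(z<66)).astype(np.uint8))
for i in range(1,n):
    if st[i,4]>200:
        P=W[l==i];f=fitL(P[::max(1,len(P)//400),:2]);print(st[i],np.round(P.mean(0),1),np.ptp(P[:,:2],axis=0),f,gpick(*f[0]))
E
```

```text
time_s: 21.55
ee_pos: [580.4, -327.0, 120.7]
ee_rot: [180.0, 0.0, 111.0]
force: [0.5, 0.2, 0.1]
gripper_width: 45.7
at [ 580.4 -327.   120.7] [180.   0. 111.] w 45.7 F [0.5 0.2 0.1] t 21.55 | xyz [-0.0031, -0.0007, 0.0957] roll -0.0
[ 186  180   96   90 1929] [ 573.6 -351.9   60.4] [66.12146774 89.98855051] (array([ 589.73874657, -326.83326344,   24.05967102]), np.float64(1.8495295157658087)) (np.float64(576.9550474741488), np.float64(-332.54089319571887), np.float64(114.05967102220075))
```

View pics/w9.png

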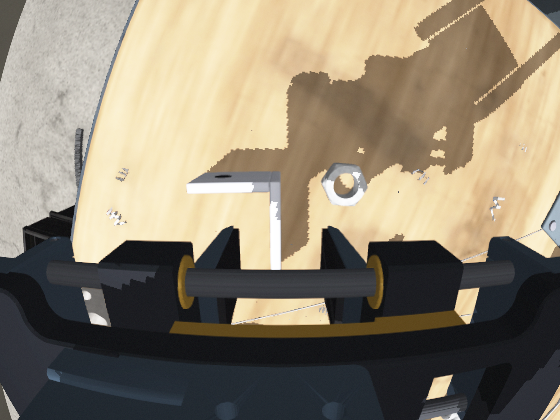

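```bash
python3 -m pendant '[{"xyz":[-0.003,-0.001,0.02],"roll":0,"jaw":0.5},{"xyz":[-0.003,-0.001,0.045],"roll":0,"jaw":0.5},{"xyz":[-0.003,-0.001,0.07],"roll":0,"jaw":0.5},{"xyz":[-0.003,-0.001,0.09],"roll":0,"jaw":0.5},{"xyz":[-0.003,-0.001,0.096],"roll":0,"jaw":0.7},{"xyz":[-0.003,-0.001,0.096],"roll":0,"jaw":1},{"xyz":[-0.003,-0.001,0.096],"roll":0,"jaw":1},{"xyz":[-0.003,-0.001,0.096],"roll":0,"jaw":1}]' 40
python3 -m pendant '[{"xyz":[0,0,0],"roll":0,"jaw":1},{"xyz":[0,0,0],"roll":0,"jaw":1},{"xyz":[0,0,-0.03],"roll":0,"jaw":1},{"xyz":[0,0,-0.06],"roll":0,"jaw":1},{"xyz":[0,0,-0.1],"roll":0,"jaw":1},{"xyz":[0,0,-0.14],"roll":0,"jaw":1},{"xyz":[0,0,-0.18],"roll":0,"jaw":1},{"xyz":[0,0,-0.19],"roll":0,"jaw":1}]' 40
python3 -c "
from h import *
to(446.7,179.6,215,80)
inhand('w10')"
```

```text
time_s: 22.6
ee_pos: [580.8, -330.5, 25.4]
ee_rot: [179.9, 0.1, 111.0]
force: [1.4, -1.5, 1.3]
gripper_width: 8.4
time_s: 23.6
ee_pos: [580.9, -330.4, 216.5]
ee_rot: [179.9, 0.2, 111.0]
force: [-0.6, -0.1, -3.2]
gripper_width: 8.0
at [ 580.9 -330.4  216.5] [179.9   0.2 111. ] w 8.0 F [-0.6 -0.1 -3.2] t 23.6 | xyz [0.5243, 0.0571, 0.0001] roll 31.0
topface z 35.56863117157135 y range [-32.2 -32.  -29.1 -24.5 -23.9] x [-64.5 -18.5] 2055
```

```bash
python3 -m pendant '[{"xyz":[0.02,0.002,0],"roll":1,"jaw":1},{"xyz":[0.06,0.007,0],"roll":4,"jaw":1},{"xyz":[0.11,0.012,0],"roll":8,"jaw":1},{"xyz":[0.165,0.018,0],"roll":12,"jaw":1},{"xyz":[0.22,0.024,0],"roll":16,"jaw":1},{"xyz":[0.275,0.03,0],"roll":20,"jaw":1},{"xyz":[0.33,0.036,0],"roll":25,"jaw":1},{"xyz":[0.38,0.041,0],"roll":29,"jaw":1}]'
python3 -c "
from h import *
to(447,179.6,215,80)"
```

```text
time_s: 24.65
ee_pos: [480.4, 41.1, 212.0]
ee_rot: [-179.8, 0.0, 81.8]
force: [1.2, -0.0, -1.6]
gripper_width: 8.1
at [480.4  41.1 212. ] [-179.8    0.    81.8] w 8.1 F [ 1.2 -0.  -1.6] t 24.65 | xyz [0.1323, -0.0528, -0.0028] roll 1.8
```

```bash
python3 -m pendant '[{"xyz":[0.045,-0.018,0],"roll":1,"jaw":1},{"xyz":[0.09,-0.036,0],"roll":2,"jaw":1},{"xyz":[0.12,-0.048,0],"roll":2,"jaw":1},{"xyz":[0.129,-0.052,0.02],"roll":2,"jaw":1},{"xyz":[0.129,-0.052,0.06],"roll":2,"jaw":1},{"xyz":[0.129,-0.052,0.09],"roll":2,"jaw":1},{"xyz":[0.129,-0.052,0.09],"roll":2,"jaw":1},{"xyz":[0.129,-0.052,0.09],"roll":2,"jaw":1}]'
python3 -c "
from h import *
to(447,179.6,31,80)"
```

```text
time_s: 25.65
ee_pos: [449.3, 174.5, 124.4]
ee_rot: [-180.0, -0.0, 80.0]
force: [-0.0, 0.8, -2.3]
gripper_width: 8.1
at [449.3 174.5 124.4] [-180.   -0.   80.] w 8.1 F [-0.   0.8 -2.3] t 25.65 | xyz [0.0046, -0.0031, 0.0934] roll -0.0
```

```bash
python3 -m pendant '[{"xyz":[0.005,-0.003,0],"roll":0,"jaw":1},{"xyz":[0.005,-0.003,0.025],"roll":0,"jaw":1},{"xyz":[0.005,-0.003,0.05],"roll":0,"jaw":1},{"xyz":[0.005,-0.003,0.067],"roll":0,"jaw":1},{"xyz":[0.005,-0.003,0.08],"roll":0,"jaw":1},{"xyz":[0.005,-0.003,0.09],"roll":0,"jaw":1},{"xyz":[0.005,-0.003,0.094],"roll":0,"jaw":1},{"xyz":[0.005,-0.003,0.094],"roll":0,"jaw":1}]'
python3 -m pendant '[{"xyz":[0,0,0],"roll":0,"jaw":0.76},{"xyz":[0,0,0],"roll":0,"jaw":0.76},{"xyz":[0,0,0],"roll":0,"jaw":0.76},{"xyz":[0,0,-0.02],"roll":0,"jaw":0.76},{"xyz":[0,0,-0.05],"roll":0,"jaw":0.76},{"xyz":[0,0,-0.09],"roll":0,"jaw":0.5},{"xyz":[0,0,-0.13],"roll":0,"jaw":0.5},{"xyz":[0,0,-0.15],"roll":0,"jaw":0.5}]'
python3 - <<'E'
from h import *
to(650.6,-209.1,180,103)
tray('w11')
E
```

```text
time_s: 26.65
ee_pos: [447.3, 180.1, 31.3]
ee_rot: [180.0, -0.0, 80.0]
force: [-1.7, -0.6, 3.9]
gripper_width: 7.6
time_s: 27.65
ee_pos: [448.0, 180.2, 182.7]
ee_rot: [179.8, -0.1, 80.0]
force: [0.2, -0.1, -1.1]
gripper_width: 45.1
at [448.  180.2 182.7] [ 1.798e+02 -1.000e-01  8.000e+01] w 45.1 F [ 0.2 -0.1 -1.1] t 27.65 | xyz [-0.3481, 0.2674, 0.0029] roll -23.0
1505 z 66.6 (array([ -7.74048954, -17.90763235,   0.51903466]), np.float64(0.2122222652481121)) [[-52.2, -82.8], [36.5, -14.2]]
1350 z 66.6 (array([-8.0391287 , 56.46529854,  0.6058667 ]), np.float64(0.486519949446785)) [[-51.7, -7.2], [24.5, 60.9]]
704 z 66.6 (array([ 7.74509331, 18.72971074, -1.2213338 ]), np.float64(4.518636843212148)) [[-39.6, 14.2], [42.2, 22.2]]
```

```bash
python3 -m pendant '[{"xyz":[-0.03,0.023,0],"roll":-2,"jaw":0.5},{"xyz":[-0.07,0.054,0],"roll":-5,"jaw":0.5},{"xyz":[-0.115,0.088,0],"roll":-9,"jaw":0.5},{"xyz":[-0.16,0.123,0],"roll":-13,"jaw":0.5},{"xyz":[-0.205,0.157,0],"roll":-17,"jaw":0.5},{"xyz":[-0.25,0.192,0],"roll":-20,"jaw":0.5},{"xyz":[-0.295,0.227,0],"roll":-23,"jaw":0.5},{"xyz":[-0.33,0.254,0],"roll":-23,"jaw":0.5}]'
python3 - <<'E'
from h import *
to(650.6,-209.1,120,103)
p,d,W=wsnap('w12');z=W[...,2]
n,l,st,c=cv2.connectedComponentsWithStats(((z>54)&(z<66)).astype(np.uint8))
for i in range(1,n):
    if st[i,4]>200:
        P=W[l==i];f=fitL(P[::max(1,len(P)//400),:2]);print(st[i],np.round(P.mean(0),1),np.ptp(P[:,:2],axis=0),f,gpick(*f[0]))
E
```

```text
time_s: 28.7
ee_pos: [640.1, -191.5, 179.0]
ee_rot: [-179.9, -0.0, 102.9]
force: [0.6, 0.3, 0.5]
gripper_width: 45.6
at [ 640.1 -191.5  179. ] [-179.9   -0.   102.9] w 45.6 F [0.6 0.3 0.5] t 28.7 | xyz [-0.0195, 0.0063, 0.059] roll -0.1
[495  51  17  43 259] [447.7   2.1  60. ] [41.74532655 27.86159221] (array([ 423.20370586,   -3.27607747, -175.6412557 ]), np.float64(4.1998179755137395)) (np.float64(437.16321415656734), np.float64(-2.2120623122419962), np.float64(-85.6412557048368))
[ 254  148   68   96 1411] [ 647.3 -196.7   60.2] [87.82316487 79.37051482] (array([ 634.99885581, -212.56603984, -167.55828675]), np.float64(0.18328877629297147)) (np.float64(648.6700753953799), np.float64(-209.5497913523253), np.float64(-77.55828675151884))
```

```bash
python3 -m pendant '[{"xyz":[-0.01,0.003,0],"roll":0,"jaw":0.5},{"xyz":[-0.0195,0.005,0.01],"roll":0,"jaw":0.5},{"xyz":[-0.0195,0.005,0.04],"roll":0,"jaw":0.5},{"xyz":[-0.0195,0.005,0.07],"roll":0,"jaw":0.5},{"xyz":[-0.0195,0.005,0.085],"roll":0,"jaw":0.5},{"xyz":[-0.0195,0.005,0.085],"roll":0,"jaw":0.5},{"xyz":[-0.0195,0.005,0.085],"roll":0,"jaw":0.5},{"xyz":[-0.0195,0.005,0.085],"roll":0,"jaw":0.5}]'
python3 -c "
from h import *
to(649.5,-209.4,25,103)"
```

```text
time_s: 29.75
ee_pos: [649.6, -207.4, 96.8]
ee_rot: [179.9, 0.1, 103.0]
force: [0.2, -0.4, 0.1]
gripper_width: 45.9
at [ 649.6 -207.4   96.8] [1.799e+02 1.000e-01 1.030e+02] w 45.9 F [ 0.2 -0.4  0.1] t 29.75 | xyz [-0.0018, -0.0007, 0.0718] roll -0.0
```

```bash
python3 -m pendant '[{"xyz":[-0.002,0,0.02],"roll":0,"jaw":0.5},{"xyz":[-0.002,0,0.045],"roll":0,"jaw":0.5},{"xyz":[-0.002,0,0.065],"roll":0,"jaw":0.5},{"xyz":[-0.002,0,0.072],"roll":0,"jaw":0.5},{"xyz":[-0.002,0,0.072],"roll":0,"jaw":0.7},{"xyz":[-0.002,0,0.072],"roll":0,"jaw":1},{"xyz":[-0.002,0,0.072],"roll":0,"jaw":1},{"xyz":[-0.002,0,0.072],"roll":0,"jaw":1}]' 40
python3 -m pendant '[{"xyz":[0,0,0],"roll":0,"jaw":1},{"xyz":[0,0,0],"roll":0,"jaw":1},{"xyz":[0,0,-0.03],"roll":0,"jaw":1},{"xyz":[0,0,-0.06],"roll":0,"jaw":1},{"xyz":[0,0,-0.1],"roll":0,"jaw":1},{"xyz":[0,0,-0.14],"roll":0,"jaw":1},{"xyz":[0,0,-0.18],"roll":0,"jaw":1},{"xyz":[0,0,-0.19],"roll":0,"jaw":1}]' 40
python3 -c "
from h import *
to(479.5,135.2,215,80)
inhand2('w13')"
```

```text
time_s: 30.75
ee_pos: [649.6, -209.2, 23.9]
ee_rot: [180.0, 0.0, 103.0]
force: [0.2, -1.5, 0.7]
gripper_width: 8.6
time_s: 31.75
ee_pos: [650.2, -209.5, 215.6]
ee_rot: [179.8, 0.1, 103.0]
force: [-0.2, 0.0, -1.5]
gripper_width: 8.1
at [ 650.2 -209.5  215.6] [1.798e+02 1.000e-01 1.030e+02] w 8.1 F [-0.2  0.  -1.5] t 31.75 | xyz [0.3742, -0.0891, -0.0005] roll 23.0
long leg free end y [-58.2 -57.5] x at end 0.2 x near 0.6 1814
```

```bash
python3 -m pendant '[{"xyz":[0.02,-0.005,0],"roll":1,"jaw":1},{"xyz":[0.06,-0.014,0],"roll":4,"jaw":1},{"xyz":[0.11,-0.026,0],"roll":8,"jaw":1},{"xyz":[0.17,-0.04,0],"roll":12,"jaw":1},{"xyz":[0.23,-0.055,0],"roll":16,"jaw":1},{"xyz":[0.29,-0.069,0],"roll":20,"jaw":1},{"xyz":[0.34,-0.081,0],"roll":23,"jaw":1},{"xyz":[0.374,-0.089,0],"roll":23,"jaw":1}]'
python3 -m pendant '[{"xyz":[0,0,0.03],"roll":0,"jaw":1},{"xyz":[0,0,0.06],"roll":0,"jaw":1},{"xyz":[0,0,0.09],"roll":0,"jaw":1},{"xyz":[0,0,0.1],"roll":0,"jaw":1},{"xyz":[0,0,0.1],"roll":0,"jaw":1},{"xyz":[0,0,0.1],"roll":0,"jaw":1},{"xyz":[0,0,0.1],"roll":0,"jaw":1},{"xyz":[0,0,0.1],"roll":0,"jaw":1}]'
python3 -c "
from h import *
to(479.5,135.2,30,80)"
```

```text
time_s: 32.8
ee_pos: [476.0, 136.8, 211.0]
ee_rot: [-179.7, 0.1, 80.0]
force: [0.4, -0.3, -2.3]
gripper_width: 7.6
time_s: 33.8
ee_pos: [479.1, 135.4, 114.0]
ee_rot: [179.9, -0.0, 80.0]
force: [-0.3, -1.3, -3.6]
gripper_width: 7.5
at [479.1 135.4 114. ] [179.9  -0.   80. ] w 7.5 F [-0.3 -1.3 -3.6] t 33.8 | xyz [-0.0002, 0.0004, 0.084] roll -0.0
```

```bash
python3 -m pendant '[{"xyz":[0,0,0.02],"roll":0,"jaw":1},{"xyz":[0,0,0.04],"roll":0,"jaw":1},{"xyz":[0,0,0.055],"roll":0,"jaw":1},{"xyz":[0,0,0.067],"roll":0,"jaw":1},{"xyz":[0,0,0.076],"roll":0,"jaw":1},{"xyz":[0,0,0.082],"roll":0,"jaw":1},{"xyz":[0,0,0.084],"roll":0,"jaw":1},{"xyz":[0,0,0.084],"roll":0,"jaw":1}]'
python3 -m pendant '[{"xyz":[0,0,0],"roll":0,"jaw":0.76},{"xyz":[0,0,0],"roll":0,"jaw":0.76},{"xyz":[0,0,0],"roll":0,"jaw":0.76},{"xyz":[0,0,-0.02],"roll":0,"jaw":0.76},{"xyz":[0,0,-0.05],"roll":0,"jaw":0.76},{"xyz":[0,0,-0.09],"roll":0,"jaw":0.5},{"xyz":[0,0,-0.14],"roll":0,"jaw":0.5},{"xyz":[0,0,-0.19],"roll":0,"jaw":0.5}]'
python3 - <<'E'
from h import *
to(575,200,260,80)
tray('w14')
E
```

```text
time_s: 34.8
ee_pos: [479.0, 135.4, 29.9]
ee_rot: [180.0, -0.0, 80.0]
force: [-0.3, -0.3, 0.5]
gripper_width: 8.1
time_s: 35.8
ee_pos: [478.5, 135.3, 220.9]
ee_rot: [180.0, -0.0, 80.0]
force: [1.2, -0.1, -0.5]
gripper_width: 45.1
at [478.5 135.3 220.9] [180.  -0.  80.] w 45.1 F [ 1.2 -0.1 -0.5] t 35.8 | xyz [0.0806, 0.0838, -0.0391] roll -0.0
1256 z 66.6 (array([ -6.95474544, -19.22112853,  -0.18192573]), np.float64(0.1479716732491693)) [[-51.8, -82.8], [36.5, -14.8]]
1150 z 66.6 (array([-6.1059141 , 56.29219785, -0.18480228]), np.float64(0.1183961927800557)) [[-51.0, -8.9], [36.9, 60.6]]
1195 z 66.6 (array([   5.07140001,  -56.26562059, -179.78127127]), np.float64(0.08551055057894268)) [[-38.6, -60.3], [50.0, 7.5]]
1168 z 66.6 (array([  4.67489112,  17.97063977, 179.51821227]), np.float64(0.27798370735190175)) [[-38.6, 14.2], [50.4, 81.7]]
```

View pics/w14.png

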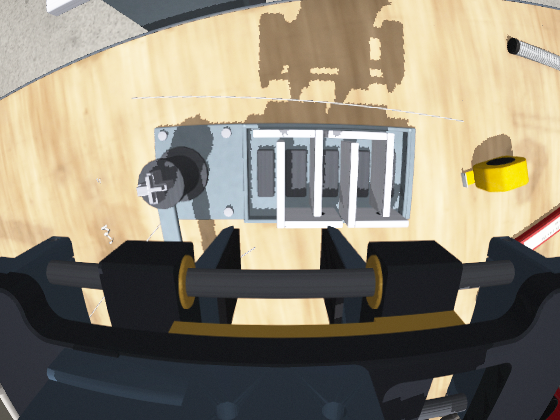

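```bash
python3 -m pendant '[{"xyz":[0.03,0.03,-0.01],"roll":0,"jaw":0.4},{"xyz":[0.06,0.06,-0.02],"roll":0,"jaw":0.4},{"xyz":[0.09,0.095,-0.03],"roll":0,"jaw":0.4},{"xyz":[0.11,0.13,-0.04],"roll":0,"jaw":0.4},{"xyz":[0.112,0.143,-0.04],"roll":0,"jaw":0.4},{"xyz":[0.112,0.143,-0.04],"roll":0,"jaw":0.4},{"xyz":[0.112,0.143,-0.04],"roll":0,"jaw":0.4},{"xyz":[0.112,0.143,-0.04],"roll":0,"jaw":0.4}]'
python3 - <<'E'
from h import *
to(640,220,260,80)
p,d,W=wsnap('w15');np.save('pics/w15W.npy',W)
E
```

```text
time_s: 36.85
ee_pos: [638.0, 220.3, 259.7]
ee_rot: [-180.0, 0.0, 79.9]
force: [-0.3, -0.2, -0.5]
gripper_width: 54.3
at [638.  220.3 259.7] [-180.     0.    79.9] w 54.3 F [-0.3 -0.2 -0.5] t 36.85 | xyz [0.0001, 0.002, -0.0003] roll -0.1
```

View pics/w15.png

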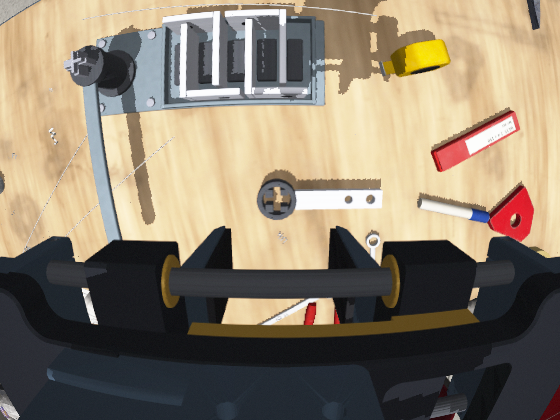

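```bash
python3 - <<'E'
from h import *
p=cv2.imread('pics/w15.png');W=np.load('pics/w15W.npy');z=W[...,2]
box=np.zeros(z.shape,bool);box[170:225,250:392]=1
m=box&(z>14)&(z<32);P=W[m];g=p.max(2)[m]
hub=P[(P[:,2]>22)&(g<110)][:,:2].astype(np.float32);c,r=cv2.minEnclosingCircle(hub);print('hub',len(hub),hub.mean(0),c,r)
arm=P[(g>150)][:,:2].astype(np.float32);rr=cv2.minAreaRect(arm);print('arm',len(arm),arm.mean(0),rr, 'z',np.median(P[g>150][:,2]))
vx,vy,x0,y0=cv2.fitLine(arm,cv2.DIST_HUBER,0,.01,.01).ravel();print('armdir',np.degrees(np.arctan2(vy,vx)),'line-offset of hub',(np.array(c)-[x0,y0])@[-vy,vx])
far=((arm-c)@[vx,vy]);print('extent from hub',far.min(),far.max())
m=(z>73)&(z<85);m[240:]=0;m[:,135:]=0;P=W[m][:,:2].astype(np.float32)
S=np.array([438.6,20.1]);rad=np.linalg.norm(P-S,axis=1);P=P[(rad>60)];print('bar',len(P),cv2.minAreaRect(P))
vx,vy,x0,y0=cv2.fitLine(P,cv2.DIST_HUBER,0,.01,.01).ravel();print('bardir',np.degrees(np.arctan2(vy,vx)),'shaft offset',(S-[x0,y0])@[-vy,vx])
W4=None
m=(z>108)&(z<120);m[100:]=0;m[:,120:]=0;P=W[m][:,:2].astype(np.float32);print('shaft',len(P),P.mean(0),cv2.minAreaRect(P))
E
```

```text
hub 238 [654.35583 213.34042] (656.138671875, 212.55799865722656) 25.097692489624023
arm 1491 [669.23395 289.554  ] ((668.6782836914062, 269.31884765625), (164.7727508544922, 34.17869567871094), 86.62296295166016) z 22.70182605740058
armdir 81.49409 line-offset of hub 1.3404674859871193
extent from hub -24.240687583443105 139.64102714802084
bar 1960 ((578.5433349609375, 10.23742389678955), (21.39151382446289, 161.19876098632812), 85.74665832519531)
bardir -3.949862 shaft offset -1.9084425901525233
shaft 228 [439.5535    20.178219] ((439.5785217285156, 19.997373580932617), (22.047101974487305, 22.810373306274414), 37.86540222167969)
```

```bash
cat >> h.py <<'E'
def lever(p,W,v0=100,v1=228,zb=0,reg=None):
    """lever pose by template fit: top faces of hub (disc r26) + arm (26..140 x +-12)"""
    z=W[...,2];m=(z>15+zb)&(z<30+zb);m[:v0]=0;m[v1:]=0
    n,l,st,c=cv2.connectedComponentsWithStats(m.astype(np.uint8))
    for i in range(1,n):
        if st[i,4]<600: continue
        P=W[l==i][:,:2];P=P[::max(1,len(P)//800)]
        if not 90<np.ptp(P@np.linalg.svd(P-P.mean(0),full_matrices=False)[2][0])<200: continue
        best=None
        u=np.linalg.svd(P-P.mean(0),full_matrices=False)[2][0];a0=np.arctan2(u[1],u[0])
        for a in (a0,a0+np.pi):
            def f(v):
                d=P-v[:2];x=d@[np.cos(v[2]),np.sin(v[2])];y=d@[-np.sin(v[2]),np.cos(v[2])]
                s1=np.hypot(x,y)-26;q=np.stack([abs(x-70)-70,abs(y)-12],1);s2=np.linalg.norm(np.maximum(q,0),axis=1)
                s=np.maximum(np.minimum(s1,s2),0)
                return np.mean(np.minimum(s,6)**2)-.02*min(0,140-(np.percentile(x,99.5)))+.05*(np.percentile(x,99.5)-139)**2*.1+.01*(np.percentile(x,.5)+25)**2
            h=P.mean(0)-55*np.array([np.cos(a),np.sin(a)])
            o=minimize(f,[*h,a],method='Nelder-Mead',options=dict(maxiter=800))
            if best is None or o.fun<best.fun: best=o
        print('lever hub',best.x[:2].round(1),'yaw',np.degrees(best.x[2]).round(1),'cost',round(best.fun,3),st[i])
E
python3 - <<'E'
from h import *
p=cv2.imread('pics/w15.png');W=np.load('pics/w15W.npy')
lever(p,W)
E
```

```text
lever hub [511.4 118.6] yaw 84.0 cost 8.937 [160 100 157   9 690]
lever hub [635.9 466. ] yaw 107.4 cost 0.56 [ 436  111   84   61 1773]
lever hub [657.5 212.8] yaw 81.3 cost 0.007 [ 257  180  126   40 2413]
```

```bash
python3 -c "
from h import *
to(665.1,262.2,60,-8.7)"
python3 -m pendant '[{"xyz":[0.005,0.002,0],"roll":10,"jaw":0.5},{"xyz":[0.01,0.005,0],"roll":20,"jaw":0.5},{"xyz":[0.02,0.01,0.02],"roll":30,"jaw":0.5},{"xyz":[0.03,0.014,0.05],"roll":40,"jaw":0.5},{"xyz":[0.04,0.017,0.09],"roll":50,"jaw":0.5},{"xyz":[0.045,0.019,0.13],"roll":60,"jaw":0.5},{"xyz":[0.046,0.019,0.17],"roll":70,"jaw":0.5},{"xyz":[0.046,0.019,0.2],"roll":80,"jaw":0.5}]'
python3 -c "
from h import *
to(665.1,262.2,5,-8.7)"
```

```text
at [638.2 220.4 259.8] [-180.   -0.   80.] w 55.0 F [-0.1 -1.3 -0. ] t 36.9 | xyz [0.0459, 0.0192, 0.1998] roll 88.7
time_s: 37.9
ee_pos: [664.7, 262.5, 57.8]
ee_rot: [180.0, 0.1, -0.4]
force: [1.1, -0.5, -0.2]
gripper_width: 45.4
at [664.7 262.5  57.8] [ 1.8e+02  1.0e-01 -4.0e-01] w 45.4 F [ 1.1 -0.5 -0.2] t 37.9 | xyz [0.0005, 0.0003, 0.0527] roll 8.3
```

```bash
python3 -m pendant '[{"xyz":[0,0,0.01],"roll":8.3,"jaw":0.5},{"xyz":[0,0,0.03],"roll":8.3,"jaw":0.5},{"xyz":[0,0,0.045],"roll":8.3,"jaw":0.5},{"xyz":[0,0,0.053],"roll":8.3,"jaw":0.5},{"xyz":[0,0,0.053],"roll":8.3,"jaw":0.7},{"xyz":[0,0,0.053],"roll":8.3,"jaw":1},{"xyz":[0,0,0.053],"roll":8.3,"jaw":1},{"xyz":[0,0,0.053],"roll":8.3,"jaw":1}]' 60
python3 -m pendant '[{"xyz":[0,0,-0.02],"roll":0,"jaw":1},{"xyz":[0,0,-0.04],"roll":5,"jaw":1},{"xyz":[-0.01,0.001,-0.04],"roll":13,"jaw":1},{"xyz":[-0.02,0.003,-0.04],"roll":23,"jaw":1},{"xyz":[-0.035,0.005,-0.04],"roll":33,"jaw":1},{"xyz":[-0.05,0.007,-0.04],"roll":43,"jaw":1},{"xyz":[-0.059,0.009,-0.04],"roll":53,"jaw":1},{"xyz":[-0.059,0.009,-0.04],"roll":61,"jaw":1}]' 60
python3 -m pendant '[{"xyz":[0,0,0],"roll":0,"jaw":1},{"xyz":[0,0,0.02],"roll":0,"jaw":1},{"xyz":[0,0,0.035],"roll":0,"jaw":1},{"xyz":[0,0,0.04],"roll":0,"jaw":1},{"xyz":[0,0,0.04],"roll":0,"jaw":1},{"xyz":[0,0,0.04],"roll":0,"jaw":0.5},{"xyz":[0,0,0.04],"roll":0,"jaw":0.5},{"xyz":[0,0,0.04],"roll":0,"jaw":0.5}]' 60
python3 -c "
from h import *
to(605.1,262.2,5,-69.7)"
```

```text
time_s: 38.9
ee_pos: [666.3, 262.9, 7.3]
ee_rot: [-179.9, -0.1, -8.3]
force: [0.6, -0.1, 1.2]
gripper_width: 23.8
time_s: 39.9
ee_pos: [605.5, 262.4, 47.6]
ee_rot: [-180.0, 0.0, -69.6]
force: [1.0, -1.4, -1.5]
gripper_width: 23.7
time_s: 40.9
ee_pos: [605.8, 262.3, 5.9]
ee_rot: [179.9, 0.0, -69.3]
force: [-0.3, -0.1, 0.3]
gripper_width: 45.3
at [605.8 262.3   5.9] [179.9   0.  -69.3] w 45.3 F [-0.3 -0.1  0.3] t 40.9 | xyz [-0.0002, 0.0007, 0.0009] roll 0.4
```

```bash
python3 -m pendant '[{"xyz":[0,0,-0.05],"roll":0,"jaw":0.5},{"xyz":[0,0,-0.1],"roll":-8,"jaw":0.5},{"xyz":[0,0,-0.15],"roll":-18,"jaw":0.5},{"xyz":[0,0,-0.2],"roll":-28,"jaw":0.5},{"xyz":[0,0,-0.2],"roll":-38,"jaw":0.5},{"xyz":[0,0,-0.2],"roll":-48,"jaw":0.5},{"xyz":[0,0,-0.2],"roll":-58,"jaw":0.5},{"xyz":[0,0,-0.2],"roll":-68,"jaw":0.5}]'
python3 -m pendant '[{"xyz":[0,0,0],"roll":-10,"jaw":0.5},{"xyz":[0,0,0],"roll":-20,"jaw":0.5},{"xyz":[0,0,0],"roll":-30,"jaw":0.5},{"xyz":[0,0,0],"roll":-40,"jaw":0.5},{"xyz":[0,0,0],"roll":-50,"jaw":0.5},{"xyz":[0,0,0],"roll":-60,"jaw":0.5},{"xyz":[0,0,0],"roll":-70,"jaw":0.5},{"xyz":[0,0,0],"roll":-80,"jaw":0.5}]'
python3 -m pendant '[{"xyz":[0,0,0],"roll":-10,"jaw":0.5},{"xyz":[0,0,0],"roll":-20,"jaw":0.5},{"xyz":[0,0,0],"roll":-30,"jaw":0.5},{"xyz":[0,0,0],"roll":-32,"jaw":0.5},{"xyz":[0,0,0],"roll":-32,"jaw":0.5},{"xyz":[0,0,0],"roll":-32,"jaw":0.5},{"xyz":[0,0,0],"roll":-32,"jaw":0.5},{"xyz":[0,0,0],"roll":-32,"jaw":0.5}]'
python3 - <<'E'
from h import *
to(605.5,262.4,6,110.7)
p,d,W=wsnap('w16');lever(p,W,60,240)
E
```

```text
time_s: 41.9
ee_pos: [605.9, 262.3, 205.4]
ee_rot: [180.0, 0.1, -1.0]
force: [0.3, -0.0, 0.0]
gripper_width: 45.5
time_s: 42.9
ee_pos: [605.9, 262.3, 205.4]
ee_rot: [-179.9, 0.1, 79.0]
force: [0.4, 0.1, 0.2]
gripper_width: 45.9
time_s: 43.9
ee_pos: [606.1, 262.3, 206.4]
ee_rot: [180.0, -0.0, 110.6]
force: [0.1, -0.1, -0.3]
gripper_width: 45.8
at [606.1 262.3 206.4] [180.   -0.  110.6] w 45.8 F [ 0.1 -0.1 -0.3] t 43.9 | xyz [0.0002, -0.0005, 0.2004] roll -0.1
lever hub [511.3 111.8] yaw 81.5 cost 0.106 [164  60 129  68 632]
lever hub [533.1 269.7] yaw 161.4 cost 8.258 [294  60  76  87 619]
lever hub [323.4 499.6] yaw 72.7 cost 8.692 [511  60  49  62 759]
```

```bash
python3 -m pendant '[{"xyz":[0,0,0.05],"roll":0,"jaw":0.5},{"xyz":[0,0,0.1],"roll":0,"jaw":0.5},{"xyz":[0,0,0.15],"roll":0,"jaw":0.5},{"xyz":[0,0,0.185],"roll":0,"jaw":0.5},{"xyz":[0,0,0.2],"roll":0,"jaw":0.5},{"xyz":[0,0,0.2],"roll":0,"jaw":1},{"xyz":[0,0,0.2],"roll":0,"jaw":1},{"xyz":[0,0,0.2],"roll":0,"jaw":1}]' 60
python3 -m pendant '[{"xyz":[0,0,0],"roll":0,"jaw":1},{"xyz":[0,0,-0.03],"roll":0,"jaw":1},{"xyz":[0,0,-0.07],"roll":0,"jaw":1},{"xyz":[0,0,-0.12],"roll":0,"jaw":1},{"xyz":[0,0,-0.16],"roll":0,"jaw":1},{"xyz":[0,0,-0.18],"roll":0,"jaw":1},{"xyz":[0,0,-0.18],"roll":0,"jaw":1},{"xyz":[0,0,-0.18],"roll":0,"jaw":1}]' 60
python3 - <<'E'
from h import *
to(436,-30,190,-4)
s=env.state();p,d,W=wsnap('w17');R=Rn.from_euler('xyz',s['ee_rot'],degrees=True).as_matrix()
q=(W-s['ee_pos'])@R;q[...,2]*=-1
m=(q[...,2]>8)&(q[...,2]<30)&(abs(q[...,0])<40)&(q[...,1]<-15)&(q[...,1]>-110)
P=q[m];print(len(P),np.percentile(P,[1,50,99],axis=0).round(1).tolist())
H=P[:,:2].astype(np.float32);print(cv2.minEnclosingCircle(H))
E
```

```text
time_s: 44.95
ee_pos: [607.5, 262.9, 8.4]
ee_rot: [179.8, -0.0, 110.6]
force: [0.8, -1.0, 2.4]
gripper_width: 23.9
time_s: 45.95
ee_pos: [605.2, 262.0, 184.8]
ee_rot: [-179.8, -0.0, 110.7]
force: [-1.5, -0.6, -1.8]
gripper_width: 23.9
at [605.2 262.  184.8] [-179.8   -0.   110.7] w 23.9 F [-1.5 -0.6 -1.8] t 45.95 | xyz [-0.2135, -0.2613, -0.0044] roll 114.7
3566 [[-20.1, -77.0, 9.9], [-2.8, -33.1, 25.5], [21.7, -15.4, 29.9]]
((0.8073756098747253, -43.69363784790039), 34.446510314941406)
```

View pics/w17.png

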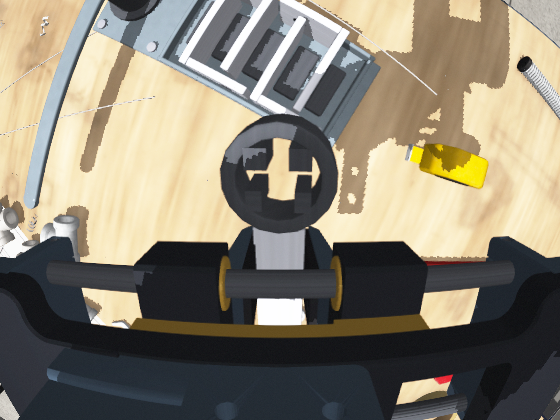

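```bash
cat >> h.py <<'E'
def hubfit(f):
    s=env.state();p,d,W=wsnap(f);R=Rn.from_euler('xyz',s['ee_rot'],degrees=True).as_matrix()
    q=(W-s['ee_pos'])@R;q[...,2]*=-1
    # hub centre from visible bottom rim/top rim: top-surface pts
    m=(q[...,2]>5)&(q[...,2]<32)&(abs(q[...,0])<40)&(q[...,1]<-20)&(q[...,1]>-110)
    P=q[m]
    for _ in range(30):   # robust plane
        A=np.c_[P[:,:2],np.ones(len(P))]
        if _==0: w=P[:,2]>np.percentile(P[:,2],40)
        c=np.linalg.lstsq(A[w],P[w,2],rcond=None)[0];r=P[:,2]-A@c;w=abs(r)<1.5
    T=P[w];print('plane slope x,y deg',np.degrees(np.arctan(c[:2])).round(1),'n',w.sum(),'z range',np.percentile(T[:,2],[2,50,98]).round(1))
    o=minimize(lambda v:np.mean(np.maximum(np.hypot(T[:,0]-v[0],T[:,1]-v[1])-26,0)**2)+np.mean((np.sort(np.hypot(T[:,0]-v[0],T[:,1]-v[1]))[-len(T)//6:]-25)**2)*.1,[0,-50],method='Nelder-Mead')
    print('hub centre tool xy',o.x.round(1),'top z there',(np.r_[o.x,1]@c).round(1),o.fun)
    v,u=np.nonzero(m);print('px',np.percentile(u,[1,99]),np.percentile(v,[1,99]))
E
python3 -c "
from h import *
hubfit('w18')"
```

```text
plane slope x,y deg [-0.9 -0.5] n 1639 z range [29.2 30.9 31.9]
hub centre tool xy [  1.1 -48.1] top z there 30.7 0.4937068611845873
px [225.9 324. ] [115. 238.]
```

```bash
python3 - <<'E'
from h import *
s=env.state();d=np.load('pics/w18.npy');W=wcloud(d,s);R=Rn.from_euler('xyz',s['ee_rot'],degrees=True).as_matrix()
q=(W-s['ee_pos'])@R;q[...,2]*=-1
print(s['ee_pos'],s['gripper_width'],s['force'],s['torque'])
for v in (118,122,126,130,160,180,200,222,226,230):print(v,[tuple(np.round(q[v,u],1).tolist()) for u in (235,279,320)])
E
```

```text
[605.21211089 261.96916828 184.46889547] 23.908719864633493 [ 0.6239848   0.40412942 -2.35644141] [ 0.05365993 -0.05984971  0.02214266]
118 [(-48.3, -83.0, -183.7), (0.0, -75.3, 33.3), (43.2, -82.7, -178.4)]
122 [(-48.6, -78.7, -185.2), (0.1, -73.4, 40.1), (43.1, -78.3, -177.1)]
126 [(-48.5, -74.2, -184.5), (0.1, -71.8, 38.8), (43.0, -74.0, -176.6)]
130 [(-48.6, -69.8, -184.4), (0.1, -70.2, 39.4), (18.7, -70.3, 22.3)]
160 [(-18.4, -57.8, 35.9), (nan, nan, nan), (16.7, -58.1, 39.9)]
180 [(-19.3, -48.6, 31.6), (-0.6, -14.0, -184.8), (17.3, -49.3, 36.7)]
200 [(-19.7, -39.3, 30.4), (-0.1, -34.7, 9.8), (17.6, -40.6, 36.3)]
222 [(-51.4, 34.8, -185.6), (-0.0, -29.2, 30.7), (46.3, 34.4, -184.4)]
226 [(-51.5, 39.4, -185.1), (-0.0, -27.4, 31.2), (46.4, 39.1, -184.0)]
230 [(-51.6, 44.0, -184.1), (-0.0, -25.6, 31.5), (46.5, 43.6, -182.8)]
```

The held lever is tilted about 11° because I set its hub down on the carrier rim. I'll put it down on clear bench and grip it again.

```bash
python3 -m pendant '[{"xyz":[-0.015,0.02,0],"roll":0,"jaw":1},{"xyz":[-0.0335,0.041,0.02],"roll":0,"jaw":1},{"xyz":[-0.0335,0.041,0.06],"roll":0,"jaw":1},{"xyz":[-0.0335,0.041,0.1],"roll":0,"jaw":1},{"xyz":[-0.0335,0.041,0.14],"roll":0,"jaw":1},{"xyz":[-0.0335,0.041,0.165],"roll":0,"jaw":1},{"xyz":[-0.0335,0.041,0.172],"roll":0,"jaw":1},{"xyz":[-0.0335,0.041,0.172],"roll":0,"jaw":1}]' 60
python3 -c "
from h import *
to(655,245,6,110.7)"
python3 -m pendant '[{"xyz":[0,0,0],"roll":0,"jaw":0.6},{"xyz":[0,0,0],"roll":0,"jaw":0.5},{"xyz":[0,0,0],"roll":0,"jaw":0.5},{"xyz":[0,0,0],"roll":0,"jaw":0.5},{"xyz":[0,0,0],"roll":0,"jaw":0.5},{"xyz":[0,0,0],"roll":0,"jaw":0.5},{"xyz":[0,0,0],"roll":0,"jaw":0.5},{"xyz":[0,0,0],"roll":0,"jaw":0.5}]' 60
python3 -c "
from h import *
to(655,245,6,110.7);hubfit('w19')"
```

```text
time_s: 47.05
ee_pos: [656.2, 245.4, 13.9]
ee_rot: [-180.0, -0.0, 110.7]
force: [0.4, 0.7, -1.4]
gripper_width: 23.8
at [656.2 245.4  13.9] [-180.    -0.   110.7] w 23.8 F [ 0.4  0.7 -1.4] t 47.05 | xyz [0.0, -0.0013, 0.008] roll -0.0
time_s: 48.05
ee_pos: [656.3, 245.5, 14.3]
ee_rot: [-180.0, -0.0, 110.7]
force: [0.2, 0.9, 0.1]
gripper_width: 45.5
at [656.3 245.5  14.3] [-180.    -0.   110.7] w 45.5 F [0.2 0.9 0.1] t 48.05 | xyz [0.0, -0.0014, 0.0083] roll -0.0
plane slope x,y deg [ 0.  -0.5] n 5183 z range [ 8.8 10.3 11.5]
hub centre tool xy [  0.4 -48.6] top z there 10.2 0.4010557119991153
px [232. 328.] [120. 225.]
```

```bash
python3 -m pendant '[{"xyz":[0,-0.001,0.005],"roll":0,"jaw":0.5},{"xyz":[0,-0.001,0.009],"roll":0,"jaw":0.5},{"xyz":[0,-0.001,0.009],"roll":0,"jaw":0.7},{"xyz":[0,-0.001,0.009],"roll":0,"jaw":1},{"xyz":[0,-0.001,0.009],"roll":0,"jaw":1},{"xyz":[0,-0.001,0.009],"roll":0,"jaw":1},{"xyz":[0,-0.001,0.009],"roll":0,"jaw":1},{"xyz":[0,-0.001,0.009],"roll":0,"jaw":1}]' 60
python3 -m pendant '[{"xyz":[0,0,-0.02],"roll":0,"jaw":1},{"xyz":[0,0,-0.05],"roll":0,"jaw":1},{"xyz":[0,0,-0.09],"roll":0,"jaw":1},{"xyz":[0,0,-0.13],"roll":0,"jaw":1},{"xyz":[0,0,-0.17],"roll":0,"jaw":1},{"xyz":[0,0,-0.19],"roll":0,"jaw":1},{"xyz":[0,0,-0.19],"roll":0,"jaw":1},{"xyz":[0,0,-0.19],"roll":0,"jaw":1}]' 60
python3 - <<'E'
from h import *
to(435.7,-28.4,195,-4)
s=env.state();hubfit('w20')
d=np.load('pics/w20.npy');W=wcloud(d,s);R=Rn.from_euler('xyz',s['ee_rot'],degrees=True).as_matrix()
tray('w20b')
E
```

```text
time_s: 49.1
ee_pos: [655.5, 245.2, 5.5]
ee_rot: [180.0, -0.0, 110.7]
force: [0.6, 0.1, -0.3]
gripper_width: 23.8
time_s: 50.1
ee_pos: [654.5, 244.8, 193.7]
ee_rot: [-179.8, -0.0, 110.7]
force: [0.1, -0.5, -1.9]
gripper_width: 23.4
at [654.5 244.8 193.7] [-179.8   -0.   110.7] w 23.4 F [ 0.1 -0.5 -1.9] t 50.1 | xyz [-0.1785, -0.3011, -0.0005] roll 114.7
plane slope x,y deg [ 0.1 -0.3] n 5737 z range [17.7 19.1 20.4]
hub centre tool xy [  0.4 -48.1] top z there 19.1 0.2699297282356786
px [229. 331.] [122. 231.]
853 z 66.4 (array([  10.85124554,  -56.45517749, -175.12337755]), np.float64(9.910288765829012)) [[24.2, -60.2], [51.0, 8.4]]
344 z 66.5 (array([  4.4512632 , -18.40684768, 179.18684923]), np.float64(3.702443486624913)) [[1.8, -22.3], [38.1, -14.0]]
1248 z 66.5 (array([   7.72386726,   18.89175722, -177.05875788]), np.float64(1.6696744569910393)) [[-18.5, 14.9], [49.9, 83.6]]
736 z 66.6 (array([-10.01902704,  55.57728294, 179.49201494]), np.float64(6.56404258509161)) [[-47.2, 51.5], [38.4, 61.0]]
```

```bash
python3 -m pendant '[{"xyz":[-0.008,-0.014,0],"roll":5,"jaw":1},{"xyz":[-0.02,-0.035,0],"roll":14,"jaw":1},{"xyz":[-0.035,-0.06,0],"roll":23,"jaw":1},{"xyz":[-0.053,-0.09,0],"roll":32,"jaw":1},{"xyz":[-0.071,-0.12,0],"roll":41,"jaw":1},{"xyz":[-0.089,-0.15,0],"roll":50,"jaw":1},{"xyz":[-0.107,-0.18,0],"roll":59,"jaw":1},{"xyz":[-0.125,-0.21,0],"roll":68,"jaw":1}]'
python3 -c "
from h import *
to(435.1,-28.4,195,-4)"
```

```text
time_s: 51.2
ee_pos: [501.6, 53.1, 194.4]
ee_rot: [-179.9, 0.1, 42.4]
force: [0.3, -1.0, -1.2]
gripper_width: 23.7
at [501.6  53.1 194.4] [-1.799e+02  1.000e-01  4.240e+01] w 23.7 F [ 0.3 -1.  -1.2] t 51.2 | xyz [-0.1041, 0.0154, -0.0005] roll 46.4
```

```bash
python3 -m pendant '[{"xyz":[-0.02,0.003,0],"roll":9,"jaw":1},{"xyz":[-0.04,0.006,0],"roll":18,"jaw":1},{"xyz":[-0.065,0.01,0],"roll":28,"jaw":1},{"xyz":[-0.085,0.013,0],"roll":38,"jaw":1},{"xyz":[-0.1,0.015,0],"roll":45,"jaw":1},{"xyz":[-0.104,0.015,0],"roll":46.4,"jaw":1},{"xyz":[-0.104,0.015,0],"roll":46.4,"jaw":1},{"xyz":[-0.104,0.015,0],"roll":46.4,"jaw":1}]'
python3 - <<'E'
from h import *
to(435.1,-28.4,130,-4)
hubfit('w21')
p=cv2.imread('pics/w21.png');cv2.imwrite('pics/w21c.png',cv2.resize(p[80:260,160:400],None,fx=3,fy=3))
E
```

```text
time_s: 52.2
ee_pos: [436.9, -27.1, 195.2]
ee_rot: [-180.0, 0.0, -3.7]
force: [0.3, 0.1, -2.7]
gripper_width: 23.9
at [436.9 -27.1 195.2] [-180.     0.    -3.7] w 23.9 F [ 0.3  0.1 -2.7] t 52.2 | xyz [-0.0017, 0.0014, 0.0652] roll 0.3
plane slope x,y deg [ 0.  -0.4] n 5732 z range [17.7 19.2 20.4]
hub centre tool xy [ -0.8 -47.7] top z there 19.1 0.19804316401245659
px [229. 331.] [122. 229.]
```

View pics/w21c.png

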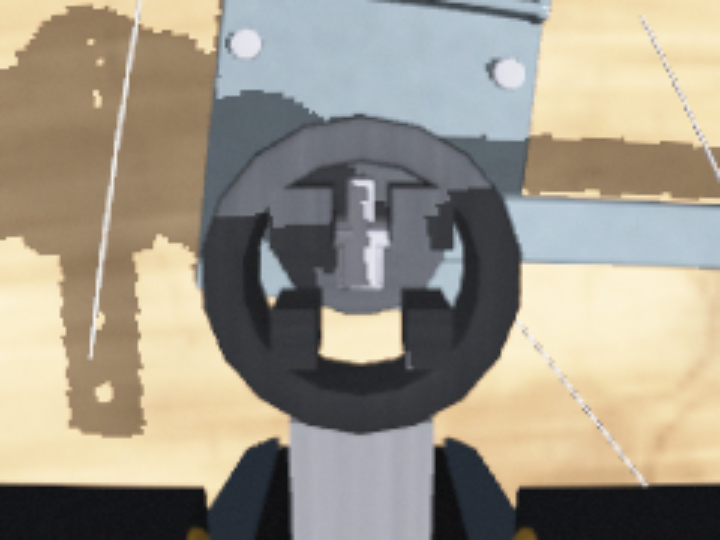

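```bash
python3 -m pendant '[{"xyz":[-0.001,0.001,0.02],"roll":0.3,"jaw":1},{"xyz":[-0.0013,0.001,0.04],"roll":0.3,"jaw":1},{"xyz":[-0.0013,0.001,0.058],"roll":0.3,"jaw":1},{"xyz":[-0.0013,0.001,0.068],"roll":0.3,"jaw":1},{"xyz":[-0.0013,0.001,0.07],"roll":0.3,"jaw":1},{"xyz":[-0.0013,0.001,0.07],"roll":0.3,"jaw":1},{"xyz":[-0.0013,0.001,0.07],"roll":0.3,"jaw":1},{"xyz":[-0.0013,0.001,0.07],"roll":0.3,"jaw":1}]'
python3 - <<'E'
from h import *
to(435.5,-28.1,110,-4)
hubfit('w22')
s=env.state();W=wcloud(np.load('pics/w22.npy'),s);z=W[...,2]
m=(z>110)&(z<118);P=W[m];k=np.hypot(P[:,0]-438.9,P[:,1]-20)<17;P=P[k];print(len(P),P.mean(0),P.min(0),P.max(0))
p=cv2.imread('pics/w22.png');cv2.imwrite('pics/w22c.png',cv2.resize(p[90:240,190:370],None,fx=4,fy=4))
E
```

```text
time_s: 53.25
ee_pos: [435.6, -28.4, 125.8]
ee_rot: [-180.0, -0.1, -4.0]
force: [-0.1, 0.6, -2.4]
gripper_width: 23.8
at [435.6 -28.4 125.8] [-1.8e+02 -1.0e-01 -4.0e+00] w 23.8 F [-0.1  0.6 -2.4] t 53.25 | xyz [-0.0001, -0.0003, 0.0158] roll -0.0
plane slope x,y deg [-0.  -0.5] n 5706 z range [17.7 19.2 20.4]
hub centre tool xy [ -0.8 -47.7] top z there 19.1 0.20823189459533537
px [229. 331.] [122. 229.]
774 [438.5868093   18.50747657 114.43704813] [426.03410602   6.87190959 110.01195618] [451.07289096  32.56325065 116.89009326]
```

View pics/w22c.png

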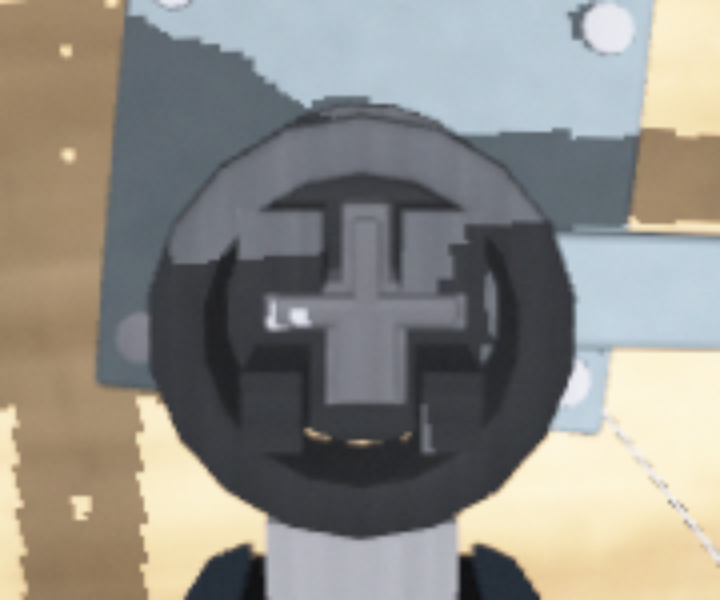

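```bash
python3 -m pendant '[{"xyz":[0,0,0.004],"roll":0,"jaw":1},{"xyz":[0,0,0.008],"roll":0,"jaw":1},{"xyz":[0,0,0.011],"roll":0,"jaw":1},{"xyz":[0,0,0.014],"roll":0,"jaw":1},{"xyz":[0,0,0.017],"roll":0,"jaw":1},{"xyz":[0,0,0.02],"roll":0,"jaw":1},{"xyz":[0,0,0.02],"roll":0,"jaw":1},{"xyz":[0,0,0.02],"roll":0,"jaw":1}]'
python3 -c "
from h import *
to(435.5,-28.1,89,-4);print(env.state()['torque'])"
```

```text
time_s: 54.3
ee_pos: [435.3, -28.4, 105.4]
ee_rot: [-180.0, -0.0, -4.0]
force: [0.4, 0.4, -1.9]
gripper_width: 23.5
at [435.3 -28.4 105.4] [-180.   -0.   -4.] w 23.5 F [ 0.4  0.4 -1.9] t 54.3 | xyz [0.0001, -0.0003, 0.0164] roll -0.0
[-0.1066951   0.07302785 -0.01386858]
```

No contact force, and the underside is at about 100 mm, so the hub is already over the shaft. I'll continue down to the collar.

```bash
python3 -m pendant '[{"xyz":[0,0,0.003],"roll":0,"jaw":1},{"xyz":[0,0,0.006],"roll":0,"jaw":1},{"xyz":[0,0,0.009],"roll":0,"jaw":1},{"xyz":[0,0,0.012],"roll":0,"jaw":1},{"xyz":[0,0,0.0145],"roll":0,"jaw":1},{"xyz":[0,0,0.0165],"roll":0,"jaw":1},{"xyz":[0,0,0.0165],"roll":0,"jaw":1},{"xyz":[0,0,0.0165],"roll":0,"jaw":1}]'
python3 -c "
from h import *
to(435.5,-28.1,89,-4);print(env.state()['torque']);hubfit('w23')"
```

```text
time_s: 55.3
ee_pos: [435.2, -28.4, 89.3]
ee_rot: [-180.0, -0.0, -4.0]
force: [-1.4, -0.8, 5.7]
gripper_width: 23.5
at [435.2 -28.4  89.3] [-180.   -0.   -4.] w 23.5 F [-1.4 -0.8  5.7] t 55.3 | xyz [0.0002, -0.0003, 0.0003] roll -0.0
[-0.08456848  0.48184003  0.0487851 ]
plane slope x,y deg [-0.1 -0.5] n 5921 z range [17.8 19.3 20.5]
hub centre tool xy [ -0.8 -47.7] top z there 19.2 0.19097752354740072
px [230. 330.] [122. 229.]
```

```bash
python3 -m pendant '[{"xyz":[0,0,0],"roll":0,"jaw":0.65},{"xyz":[0,0,0],"roll":0,"jaw":0.65},{"xyz":[0,0,0],"roll":0,"jaw":0.65},{"xyz":[0,0,0],"roll":0,"jaw":0.65},{"xyz":[0,0,0],"roll":0,"jaw":0.65},{"xyz":[0,0,0],"roll":0,"jaw":0.65},{"xyz":[0,0,0],"roll":0,"jaw":0.65},{"xyz":[0,0,0],"roll":0,"jaw":0.65}]'
python3 -c "
from h import *
to(435.5,-28.1,89,-4);hubfit('w24')
p,d=snap('side','s2')
p2,d2=snap('top','t2')
cv2.imwrite('pics/s2c.png',np.hstack([cv2.resize(p[160:250,190:310],(480,360)),cv2.resize(p2[190:260,165:285],(320,187)).repeat(1,0) if 0 else cv2.copyMakeBorder(cv2.resize(p2[190:260,165:285],(320,187)),0,173,0,0,cv2.BORDER_CONSTANT)]))"
```

```text
time_s: 56.35
ee_pos: [435.2, -28.4, 88.9]
ee_rot: [-180.0, 0.0, -4.0]
force: [0.5, -0.3, -0.0]
gripper_width: 31.6
at [435.2 -28.4  88.9] [-180.    0.   -4.] w 31.6 F [ 0.5 -0.3 -0. ] t 56.35 | xyz [0.0002, -0.0003, -0.0001] roll -0.0
plane slope x,y deg [-0.1 -0.4] n 5963 z range [18.2 19.7 21. ]
hub centre tool xy [ -0.9 -47.7] top z there 19.7 0.17939108884254099
px [230. 330.] [122. 229.]
```

View pics/s2c.png

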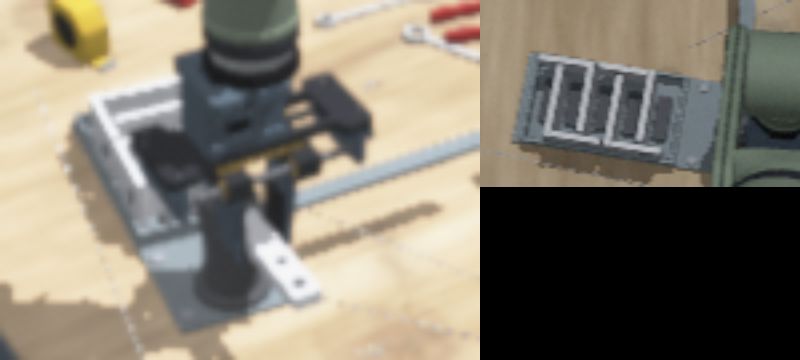

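```bash
python3 -m pendant '[{"xyz":[0.0046,-0.0002,0],"roll":-5.5,"jaw":0.71},{"xyz":[0.0092,-0.0009,0],"roll":-11,"jaw":0.71},{"xyz":[0.0137,-0.002,0],"roll":-16.5,"jaw":0.71},{"xyz":[0.0181,-0.0035,0],"roll":-22,"jaw":0.71},{"xyz":[0.0223,-0.0055,0],"roll":-27.5,"jaw":0.71},{"xyz":[0.0263,-0.0078,0],"roll":-33,"jaw":0.71},{"xyz":[0.0301,-0.0105,0],"roll":-38.5,"jaw":0.71},{"xyz":[0.0336,-0.0136,0],"roll":-44,"jaw":0.71}]'
python3 -c "
from h import *
a=np.radians(-50);to(438.7+48.3*np.cos(a),19.8+48.3*np.sin(a),89,40);hubfit('w25')"
```

```text
time_s: 57.5
ee_pos: [469.2, -17.9, 88.7]
ee_rot: [180.0, 0.1, 40.2]
force: [-1.5, -2.5, 0.0]
gripper_width: 26.5
at [469.2 -17.9  88.7] [1.80e+02 1.00e-01 4.02e+01] w 26.5 F [-1.5 -2.5  0. ] t 57.5 | xyz [0.0009, -0.0002, -0.0003] roll 0.2
plane slope x,y deg [ 0.1 -0.4] n 5857 z range [18.5 19.9 21.2]
hub centre tool xy [  0.8 -47.2] top z there 19.9 0.13241100153050783
px [233. 333.] [125. 231.]
```

```bash
python3 -m pendant '[{"xyz":[0.0046,-0.0002,0],"roll":-5.5,"jaw":0.71},{"xyz":[0.0092,-0.0009,0],"roll":-11,"jaw":0.71},{"xyz":[0.0137,-0.002,0],"roll":-16.5,"jaw":0.71},{"xyz":[0.0181,-0.0035,0],"roll":-22,"jaw":0.71},{"xyz":[0.0223,-0.0055,0],"roll":-27.5,"jaw":0.71},{"xyz":[0.0263,-0.0078,0],"roll":-33,"jaw":0.71},{"xyz":[0.0301,-0.0105,0],"roll":-38.5,"jaw":0.71},{"xyz":[0.0329,-0.013,0],"roll":-43,"jaw":0.71}]'
python3 -m pendant '[{"xyz":[0,0,0],"roll":0,"jaw":0.71},{"xyz":[0,0,0],"roll":0,"jaw":0.71},{"xyz":[0,0,0],"roll":0,"jaw":0.65},{"xyz":[0,0,0],"roll":0,"jaw":0.65},{"xyz":[0,0,0],"roll":0,"jaw":0.65},{"xyz":[0,0,-0.02],"roll":0,"jaw":0.65},{"xyz":[0,0,-0.06],"roll":0,"jaw":0.5},{"xyz":[0,0,-0.11],"roll":0,"jaw":0.5}]'
python3 -c "
from h import *
to(560,-60,240,80)"
```

```text
time_s: 58.55
ee_pos: [487.0, 13.4, 88.8]
ee_rot: [180.0, 0.1, 83.1]
force: [1.5, -3.2, -1.3]
gripper_width: 26.1
time_s: 59.55
ee_pos: [485.9, 13.9, 199.3]
ee_rot: [-179.9, 0.0, 82.9]
force: [0.7, -1.3, 0.2]
gripper_width: 45.3
at [485.9  13.9 199.3] [-179.9    0.    82.9] w 45.3 F [ 0.7 -1.3  0.2] t 59.55 | xyz [-0.0643, 0.0826, -0.0409] roll 2.9
```

```bash
python3 -m pendant '[{"xyz":[0,0,-0.04],"roll":0,"jaw":0.5},{"xyz":[0.02,-0.01,-0.08],"roll":0,"jaw":0.5},{"xyz":[0.05,-0.03,-0.1],"roll":0,"jaw":0.5},{"xyz":[0.08,-0.045,-0.1],"roll":0,"jaw":0.5},{"xyz":[0.091,-0.047,-0.1],"roll":0,"jaw":0.5},{"xyz":[0.091,-0.047,-0.1],"roll":0,"jaw":0.5},{"xyz":[0.091,-0.047,-0.1],"roll":0,"jaw":0.5},{"xyz":[0.091,-0.047,-0.1],"roll":0,"jaw":0.5}]'
python3 - <<'E'
from h import *
p,d,W=wsnap('w26');z=W[...,2];S=np.array([438.7,19.8])
r=np.hypot(W[...,0]-S[0],W[...,1]-S[1])
m=(z>76.5)&(z<86)&(r>60)&(r<262);m[232:]=0;P=W[m][:,:2].astype(np.float32)
c=P.mean(0);vx,vy,x0,y0=cv2.fitLine(P,cv2.DIST_HUBER,0,.01,.01).ravel();print('bar',len(P),'dir',np.degrees(np.arctan2(vy,vx)),'from axis',np.degrees(np.arctan2(*(c-S)[::-1])))
m=(z>100)&(z<112)&(r<140);m[240:]=0;P=W[m];h=P[np.hypot(*(P[:,:2]-S).T)<30];a=P[np.hypot(*(P[:,:2]-S).T)>40]
print('hub z',np.median(h[:,2]),len(h),'arm z',np.median(a[:,2]) if len(a) else None,'armdir',np.degrees(np.arctan2(*(a[:,:2].mean(0)-S)[::-1])) if len(a) else None)
E
```

```text
time_s: 60.55
ee_pos: [451.4, 109.2, 298.6]
ee_rot: [-180.0, 0.0, 82.9]
force: [-0.3, -0.4, -0.2]
gripper_width: 45.7
bar 2491 dir 77.1177 from axis 77.64654969351893
hub z 108.25349878195476 1305 arm z 106.77254528806517 armdir -6.450129485567141
```

View pics/w26.png

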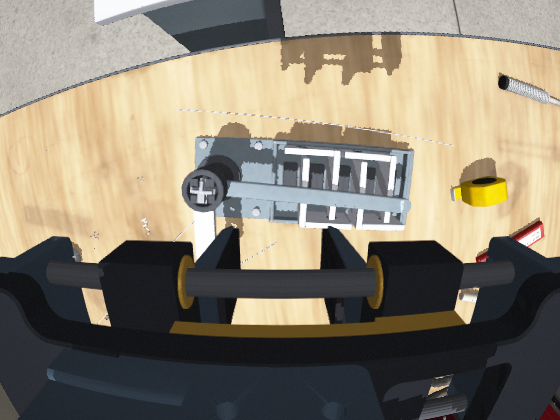

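```bash
python3 -m pendant '[{"xyz":[-0.01,0.03,0],"roll":0,"jaw":0.5},{"xyz":[-0.02,0.06,0],"roll":0,"jaw":0.5},{"xyz":[-0.035,0.09,0],"roll":0,"jaw":0.5},{"xyz":[-0.04,0.11,0],"roll":0,"jaw":0.5},{"xyz":[-0.04,0.115,0],"roll":0,"jaw":0.5},{"xyz":[-0.04,0.115,0],"roll":0,"jaw":0.5},{"xyz":[-0.04,0.115,0],"roll":0,"jaw":0.5},{"xyz":[-0.04,0.115,0],"roll":0,"jaw":0.5}]'
python3 - <<'E'
from h import *
to(560,60,300,83)
p,d,W=wsnap('w27');z=W[...,2];S=np.array([438.7,19.8])
r=np.hypot(W[...,0]-S[0],W[...,1]-S[1])
for nm,lo,hi,r0,r1 in(('bar',76.5,86,60,262),('arm',100,112,40,139)):
    m=(z>lo)&(z<hi)&(r>r0)&(r<r1);m[232:]=0;P=W[m][:,:2].astype(np.float32);c=P.mean(0)
    vx,vy,x0,y0=cv2.fitLine(P,cv2.DIST_HUBER,0,.01,.01).ravel();print(nm,len(P),'dir',np.degrees(np.arctan2(vy,vx)),'from axis',np.degrees(np.arctan2(*(c-S)[::-1])),cv2.minAreaRect(P),np.median(z[m]))
h=(z>100)&(z<112)&(r<25);print('hub z',np.median(z[h]))
tray('w27b')
E
```

```text
time_s: 61.6
ee_pos: [559.8, 56.5, 299.2]
ee_rot: [180.0, -0.0, 83.0]
force: [-0.8, 0.3, 1.0]
gripper_width: 45.4
at [559.8  56.5 299.2] [180.  -0.  83.] w 45.4 F [-0.8  0.3  1. ] t 61.6 | xyz [0.0035, -0.0002, -0.0008] roll -0.0
bar 2509 dir 77.35946 from axis 77.23198901735654 ((474.0288391113281, 176.5566864013672), (202.1356964111328, 20.935291290283203), 77.3225326538086) 81.73416157178215
arm 1730 dir -7.939726 from axis -7.5349396786879845 ((526.7535400390625, 7.688182830810547), (25.246200561523438, 100.15658569335938), 82.17591094970703) 106.60681003797453
hub z 108.40949314063823
581 z 66.5 (array([-10.51344617, -18.49439808,   4.56657468]), np.float64(4.7755652537429425)) [[-51.7, -83.5], [-5.8, -15.0]]
753 z 66.4 (array([-7.65954517, 55.96764533,  4.69795972]), np.float64(27.756569278220137)) [[-51.1, -8.5], [-2.6, 60.4]]
182 z 66.5 (array([ -5.4232199 , -56.28140279,   0.27863238]), np.float64(3.7642227127197407)) [[-38.5, -61.3], [-6.2, -52.7]]
488 z 66.7 (array([  10.91903729,  -58.5492877 , -174.3306047 ]), np.float64(6.179516146698914)) [[15.4, -61.1], [50.6, 7.3]]
427 z 66.7 (array([  10.00775662,   16.54050468, -173.83869891]), np.float64(6.800098030685601)) [[19.2, 14.3], [49.5, 83.7]]
```

```bash
python3 -c "
from workcell import env
print(env.job_done())"
```

```text
the job is handed in; nothing more can be done
None
```

The job is handed in at about 62 s of robot time. All four angle offcuts are nested in the carrier, the lever is on the shaft, and the bar is swung shut over the row by the lever. `job_done()` gave no verdict, so the results below are my own checks.

- **Angles:** all four stand upright and fully down, with tops measured at about 66.5 mm for a nominal 66 mm. In the last full view before the bar was shut, they sat within about 1.5 mm of the groove lines along the row and about 5–7 mm off the tray's middle line. The exact station points across the tray are not given, so I chose that offset to let the legs interlock. After closing, the bar partly hid the angles and the full-shape fits were poor, but the visible edges had not moved.
- **Lever:** the hub is home on the collar, with its top measured at about 108.4 mm for a nominal 108 mm. The arm is about 4.8° (0.08 rad) off square to the bar, which is the play in the splines and inside the 0.15 rad limit.
- **Bar:** the spindle is at about 1.52 rad, against the required 1.45. I pushed only the lever arm, with loosely closed jaws, and no measured force passed 7 N.
- **Mishap:** while turning the lever for a re-grip, I set its hub down on the tray rim, so it came up tilted about 11°. I put it down flat on clear bench and gripped it again. The angles still read as seated afterwards.
- **Nut and tape measure:** I did not go near either one. The tape measure looked undisturbed in the last picture; I did not re-measure the nut.

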